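# Load the fish-sample changer and lock it

### The job

Load the closed sample pots into the sample changer, the shortest first and then in order of height: stand each pot upright and fully home in the empty cup at the loading tongue, let go of it, and twist the wheel by its handle one click anticlockwise (seen from above) to bring it to the reader before loading the next, leaving no empty cup between pots. When the last pot (there are three or four) has been clicked round to the reader, leave the wheel there and screw the brass lock screw clockwise all the way down. Leave the other things on the table alone.

Things in the scene. Friction and masses are not known exactly. Their poses are not given: they have to be found in the camera images.
- pot1_mid (a point): centre (half-way up) of sample pot 1: closed white upright cylinder with a grey lid band, 50 mm across, 42 mm high, about 120 g, heavy foot, bottom edge chamfered 3.5 mm; z up along the pot. Absent in some runs (None). The four pots differ only in height: 42, 51, 60, 69 mm for pots 1, 2, 3, 4.
- pot2_mid (a point): centre (half-way up) of sample pot 2: closed white upright cylinder with a grey lid band, 50 mm across, 51 mm high, about 120 g, heavy foot, bottom edge chamfered 3.5 mm; z up along the pot. Absent in some runs (None). The four pots differ only in height: 42, 51, 60, 69 mm for pots 1, 2, 3, 4.
- pot3_mid (a point): centre (half-way up) of sample pot 3: closed white upright cylinder with a grey lid band, 50 mm across, 60 mm high, about 120 g, heavy foot, bottom edge chamfered 3.5 mm; z up along the pot. Absent in some runs (None). The four pots differ only in height: 42, 51, 60, 69 mm for pots 1, 2, 3, 4.
- pot4_mid (a point): centre (half-way up) of sample pot 4: closed white upright cylinder with a grey lid band, 50 mm across, 69 mm high, about 120 g, heavy foot, bottom edge chamfered 3.5 mm; z up along the pot. Absent in some runs (None). The four pots differ only in height: 42, 51, 60, 69 mm for pots 1, 2, 3, 4.
- pot1: sample pot 1 itself, 42 mm high, origin at the centre of its underside
- pot2: sample pot 2 itself, 51 mm high, origin at the centre of its underside
- pot3: sample pot 3 itself, 60 mm high, origin at the centre of its underside
- pot4: sample pot 4 itself, 69 mm high, origin at the centre of its underside
- changer: the sample changer, origin under its wheel axis: white round base with a flat aluminium wheel 272 mm across, wheel top (= cup floors) 51 mm above the table, six grey cups on a circle of 100 mm radius, 60 degrees apart. Cup: open collar, bore 53.6 mm, outside 61.6 mm, 16 mm deep. All start empty. The base stands elsewhere in every run.
- mouth (a point): loading place: centre of the floor of the cup that stands at the dark steel tongue (24 mm wide, 30 mm high, sticking out from the foot of the base, its middle 140 mm from the wheel axis). Fixed to the base, does not turn with the wheel. z up.
- reader (a point): reading place: centre of the floor of the cup one click (60 degrees) anticlockwise, seen from above, from the loading place, in front of the grey reader box (50 x 66 mm, 85 mm high, middle 178 mm from the wheel axis) just outside the wheel's rim. Fixed to the base.
- turn_grip (a point): centre of the black bar handle on top of the wheel's central post (18 mm thick), on the wheel axis, 163 mm above the table: bar 52 mm long (this point's x), 16 mm thick (y), 36 mm high. Turns with the wheel; pinch across its thickness from above and twist. The 69 mm pot in a cup reaches 120 mm above the table.
- wheel (a joint): angle of the wheel, rad, about 0 at the start, growing anticlockwise seen from above; a sprung detent pulls it to the nearest multiple of 60 degrees (1.047 rad) when let go, with about 0.15 N m; it turns both ways, damped.
- lockscrew (a joint): angle of the lock screw, rad; 0 to 1.5 at the start, grows clockwise seen from above (tightening), hard stop at 12.57 when fully down; about 0.03 N m of friction, stays where it is left.
- screw_grip (a point): on the lock screw's axis, 10 mm below the top of its head: knurled upright brass cylinder 35 mm across, 34 mm high, over a dark steel boss 44 mm across, 40 mm high, on an arm of the base 205 mm from the wheel axis, across from the tongue. The head sinks 4 mm a turn: gap under it 8.5 mm at angle 0, 0.5 mm fully down. z up.
- foam_tray: bystander, to be left alone: white open tray, 140 x 200 x 25 (mm)
- tape_roll: bystander, to be left alone: paper label roll, 68 across, 30 high (mm)
- spray: bystander, to be left alone: white bottle with a blue cap, 64 across, 170 high (mm)
- scrub: bystander, to be left alone: scrubbing brush lying flat
- bowl: bystander, to be left alone: steel bowl, 130 across, 50 high (mm)
- jar: bystander, to be left alone: glass jar with steel cap, 60 across, 70 high (mm)
- spat: bystander, to be left alone: steel spatula lying flat
Mind the look-alikes: they are no part of the job. What is shaped like the pot3 but turquoise is not meant. Leave any orange look-alike of the pot4 alone.

How it is judged (in metres and radians):
On the way, in this order (a step that is already met when the one before it is completed fails the run):
1. pot 1 (if present) stands released in the cup at the loading tongue (horizontal distance between pot1_mid and mouth below 0.008 m and z of pot1_mid in the frame of mouth between 0.015 and 0.025 m and angle between pot1_mid's own z axis and vertical below 0.15 rad and contact force between the fingers and pot1 below 0.3 N and linear speed of pot1 below 0.02 m/s), for 0.2 s.
2. the wheel has been turned one click anticlockwise: pot 1 stands at the reader (horizontal distance between pot1_mid and reader below 0.008 m and z of pot1_mid in the frame of mouth between 0.015 and 0.025 m and angle between pot1_mid's own z axis and vertical below 0.15 rad and linear speed of pot1 below 0.02 m/s), for 0.2 s.
3. pot 2 (if present) stands released in the cup at the loading tongue (horizontal distance between pot2_mid and mouth below 0.008 m and z of pot2_mid in the frame of mouth between 0.0195 and 0.0295 m and angle between pot2_mid's own z axis and vertical below 0.15 rad and contact force between the fingers and pot2 below 0.3 N and linear speed of pot2 below 0.02 m/s), for 0.2 s.
4. the wheel has been turned one click anticlockwise: pot 2 stands at the reader (horizontal distance between pot2_mid and reader below 0.008 m and z of pot2_mid in the frame of mouth between 0.0195 and 0.0295 m and angle between pot2_mid's own z axis and vertical below 0.15 rad and linear speed of pot2 below 0.02 m/s), for 0.2 s.
5. pot 3 (if present) stands released in the cup at the loading tongue (horizontal distance between pot3_mid and mouth below 0.008 m and z of pot3_mid in the frame of mouth between 0.024 and 0.034 m and angle between pot3_mid's own z axis and vertical below 0.15 rad and contact force between the fingers and pot3 below 0.3 N and linear speed of pot3 below 0.02 m/s), for 0.2 s.
6. the wheel has been turned one click anticlockwise: pot 3 stands at the reader (horizontal distance between pot3_mid and reader below 0.008 m and z of pot3_mid in the frame of mouth between 0.024 and 0.034 m and angle between pot3_mid's own z axis and vertical below 0.15 rad and linear speed of pot3 below 0.02 m/s), for 0.2 s.
7. pot 4 (if present) stands released in the cup at the loading tongue (horizontal distance between pot4_mid and mouth below 0.008 m and z of pot4_mid in the frame of mouth between 0.0285 and 0.0385 m and angle between pot4_mid's own z axis and vertical below 0.15 rad and contact force between the fingers and pot4 below 0.3 N and linear speed of pot4 below 0.02 m/s), for 0.2 s.
8. the wheel has been turned one click anticlockwise: pot 4 stands at the reader (horizontal distance between pot4_mid and reader below 0.008 m and z of pot4_mid in the frame of mouth between 0.0285 and 0.0385 m and angle between pot4_mid's own z axis and vertical below 0.15 rad and linear speed of pot4 below 0.02 m/s), for 0.2 s.
9. the lock screw is screwed fully down (value of joint lockscrew above 12 rad), for 0.2 s.
At the end, for the whole second after the job is handed in: Every pot present stands upright and fully down (4 mm) in a cup, in neighbouring cups in the order of height, the tallest within 8 mm of the reading place; the wheel is at rest; the lock screw is within 0.57 rad of its stop; all at rest and released (horizontal distance between pot1_mid and turn_grip between 0.093 and 0.107 m and z of pot1_mid in the frame of mouth between 0.015 and 0.025 m and angle between each of pot1_mid, pot2_mid, pot3_mid, pot4_mid, pot4_mid's own z axis and vertical below 0.15 rad and horizontal distance between pot2_mid and turn_grip between 0.093 and 0.107 m and z of pot2_mid in the frame of mouth between 0.0195 and 0.0295 m and horizontal distance between pot3_mid and turn_grip between 0.093 and 0.107 m and z of pot3_mid in the frame of mouth between 0.024 and 0.034 m and horizontal distance between pot4_mid and turn_grip between 0.093 and 0.107 m and z of pot4_mid in the frame of mouth between 0.0285 and 0.0385 m and horizontal distance between pot4_mid and reader below 0.008 m and z of pot4_mid in the frame of mouth between 0.0285 and 0.0385 m and ((horizontal distance between pot3_mid and reader below 0.008 m and z of pot3_mid in the frame of mouth between 0.024 and 0.034 m and angle between pot3_mid's own z axis and vertical below 0.15 rad) or (horizontal distance between pot4_mid and turn_grip between 0.093 and 0.107 m and z of pot4_mid in the frame of mouth between 0.0285 and 0.0385 m and angle between pot4_mid's own z axis and vertical below 0.15 rad)) and ((horizontal distance between pot2_mid and reader below 0.008 m and z of pot2_mid in the frame of mouth between 0.0195 and 0.0295 m and angle between pot2_mid's own z axis and vertical below 0.15 rad) or (horizontal distance between pot3_mid and turn_grip between 0.093 and 0.107 m and z of pot3_mid in the frame of mouth between 0.024 and 0.034 m and angle between pot3_mid's own z axis and vertical below 0.15 rad) or (horizontal distance between pot4_mid and turn_grip between 0.093 and 0.107 m and z of pot4_mid in the frame of mouth between 0.0285 and 0.0385 m and angle between pot4_mid's own z axis and vertical below 0.15 rad)) and horizontal distance between pot1_mid and pot2_mid below 0.115 m and horizontal distance between pot2_mid and pot3_mid below 0.115 m and horizontal distance between pot3_mid and pot4_mid below 0.115 m and (horizontal distance between pot1_mid and pot3_mid below 0.115 m or (horizontal distance between pot2_mid and turn_grip between 0.093 and 0.107 m and z of pot2_mid in the frame of mouth between 0.0195 and 0.0295 m and angle between pot2_mid's own z axis and vertical below 0.15 rad)) and (horizontal distance between pot2_mid and pot4_mid below 0.115 m or (horizontal distance between pot3_mid and turn_grip between 0.093 and 0.107 m and z of pot3_mid in the frame of mouth between 0.024 and 0.034 m and angle between pot3_mid's own z axis and vertical below 0.15 rad)) and (horizontal distance between pot1_mid and pot4_mid below 0.115 m or (horizontal distance between pot2_mid and turn_grip between 0.093 and 0.107 m and z of pot2_mid in the frame of mouth between 0.0195 and 0.0295 m and angle between pot2_mid's own z axis and vertical below 0.15 rad) or (horizontal distance between pot3_mid and turn_grip between 0.093 and 0.107 m and z of pot3_mid in the frame of mouth between 0.024 and 0.034 m and angle between pot3_mid's own z axis and vertical below 0.15 rad)) and value of joint lockscrew above 12 rad and velocity of joint wheel between -0.05 and 0.05 rad/s and linear speed of each of pot1, pot2, pot3, pot4 below 0.03 m/s); the robot touches nothing.
It fails at once if a bystander is pushed more than 40 mm (distance of any of foam_tray, tape_roll, spray, scrub, bowl, jar, spat from where it was at the start of the episode above 0.04 m).
Of pot1, pot2, pot3, pot4 only 3 to 4 are there at a start; the rules pass over those that are not, and their reading is None.
At some moment in a run one of pot1, pot2, pot3, pot4 may be knocked a few centimetres aside while the robot is not near it.
It also fails if it takes over 210 s, if anything falls off the work surface, if the arm or the gripper's body presses on something with over 40 N, if the wrist force passes 120 N, or if a joint passes its speed limit or range.

### The arm

A 7-joint arm with a two-finger parallel gripper is mounted at the origin on the work surface. World frame = base frame: x ahead of the robot, y to its left, z up, the work surface at z = 0. Lengths are in mm, angles in rad, forces in N, time in s.
With the tool pointing down it reaches from about 400 to 850 mm from the base axis. Payload 4.5 kg.
Tool frame: the origin (TCP) lies midway between the tips of the shut fingers; the grasp point (between the pads) lies 19 mm behind it; z points along the fingers, y is the direction in which the jaws open and shut (so a half turn about z gives the same grasp; the last joint's range is limited). The gripper opens to 88 mm and grips with 3 to 60 N. Pads are 18 mm wide; open, the fingers measure 123 mm over their backs; the gripper's body (75 mm by 187 mm) begins 45 mm behind the grasp point.
Start: joints at [-1.105, 0.689, -0.195, 1.565, 0.157, 0.902, -0.215], TCP at [261.551, 567.666, 238.743] pointing down, gripper open.
Joint ranges: [-3.01, 3.01], [-0.46, 2.08], [-1.47, 1.51], [0.13, 2.56], [-1, 4.14], [0.04, 2.09], [-2.66, 2.66]. Speed limits (rad/s): [2.57, 2.57, 3.14, 3.14, 3.14, 3.14, 3.14].

### API

Orientations are given as a unit quaternion [w, x, y, z].
In Python, from rig import bot gives the robot as it stands.
- The arm moves only by the shell command python3 -m creep 'ROWS'. ROWS is JSON, a list of rows, each a list of 7 numbers: the shift along the world's x, y, z in m, then the turn, a rotation vector about the world's x, y, z in rad, then the finger opening in m, from 0 to 0.0881. A call has 1 to 5 rows; each row shifts and turns the pose as measured when the row begins; what a row does not reach is not made up. A row lasts 1/12 s, in which the tool goes at most 41.7 mm and 7.16 degrees, less where a joint would pass 70% of its speed; a pose out of reach is approached as far as the arm can. A call is refused whole if a number of a shift passes 0.0417 or a number of a turn 0.125, either way. A call with a gripper value outside its range is refused whole. The fingers move at their own pace and stop on an object; the grip force is fixed at half the most. Time passes only in rows, so rows that do not move let the fingers close. It gives the time, the measured TCP pose, the force and the opening at its end, in the units of the state.
- bot.read_state(): the state, without advancing time (a new reading comes with each control period).
- bot.get_image(name): name is "scene" or "top"; returns a dict with "image" (400x640x3 uint8, blue, green, red), "camera_matrix" (3x3 intrinsics, pixels), "position" and "orientation" of the camera in the world. Camera axes: x right, y up, looking along -z (the intrinsics and any distortion apply to the point x, -y, -z); pixel columns grow to the right and rows downward; lengths in mm; the calibration is good to about 2 mm. A picture is of the moment at which its call begins. There is no depth.
- bot.sign_off(): hands the job in, once; it reports no verdict.
The state is a dict: "t": time; "q": joint angles; "joint_vel": joint speeds; "joint_torque": joint torques, N m; "position": TCP position; "eef_rot": TCP orientation; "force": force on the tool from outside, world axes, zero at the start; "ft_torque": the same for the moment, N m; "width": finger opening in mm.
Only numpy, scipy, OpenCV 4.12 (cv2) and the standard library are available. Lean on these libraries where they do the work, as an engineer would, in place of code of your own. Each camera call takes 0.05 s, during which the arm holds its last target.

## Working session

There is one attempt and no reset: what is moved stays moved. The work goes in short steps, Python scripts to look and compute and a shell command to move; the robot and the scene stay as the last step left them, time stands still between calls to the robot, and variables do not carry over. Pictures are saved under pics/ and viewed, and the job is handed in when it is done.

```bash
ls; mkdir -p pics; python3 - <<'E'
from rig import bot
import cv2
print(bot.read_state())
for n in ("scene","top"):
    d=bot.get_image(n); cv2.imwrite(f"pics/{n}0.png",d["image"]); print(n,d["camera_matrix"],d["position"],d["orientation"],[k for k in d])
E
```

```text
pics
{'t': 0.0, 'q': array([-1.10521235,  0.68999053, -0.194506  ,  1.56633722,  0.15731602,
        0.90249437, -0.21507983]), 'joint_vel': array([ 6.84364249e-04,  2.50117525e-03,  5.07990317e-05, -5.78569244e-04,
        8.79055974e-04,  4.94571378e-04,  3.66036518e-04]), 'joint_torque': array([ 1.10948458e-03, -5.27574420e+01, -1.26697786e+00, -1.53423142e+01,
       -5.27773378e-02,  6.53097071e-03,  1.65187653e-04]), 'position': array([261.34651296, 567.042076  , 237.90756322]), 'eef_rot': array([-1.23131542e-04,  2.14166193e-01,  9.76796805e-01, -9.10006791e-04]), 'force': array([-0.96432722,  0.31627513, -0.10891298]), 'ft_torque': array([-0.01319727, -0.00301899,  0.00227777]), 'width': 88.06616745282942}
scene [[415.55153415   0.         317.6757745 ]
 [  0.         415.55153415 194.38004984]
 [  0.           0.           1.        ]] [1396.29713939  222.02017474  933.18664767] [0.55763338 0.23580005 0.31535782 0.73074811] ['image', 'camera_matrix', 'position', 'orientation']
top [[519.67627027   0.         324.89415286]
 [  0.         519.67627027 199.43928823]
 [  0.           0.           1.        ]] [ 301.3405554    13.56298202 1522.42622541] [-0.69454843 -0.06617322  0.06962823  0.71300456] ['image', 'camera_matrix', 'position', 'orientation']
```

View pics/scene0.png

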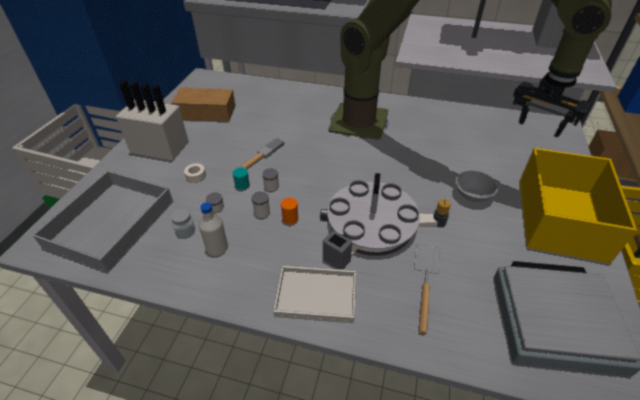

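View pics/top0.png

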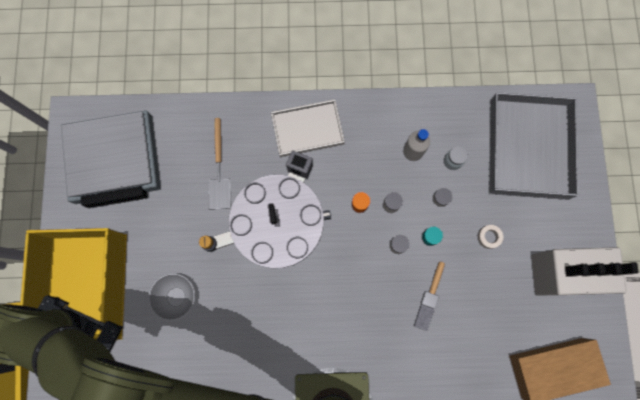

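```bash
cat > h.py <<'E'
import numpy as np, cv2
from scipy.spatial.transform import Rotation as R
from rig import bot
def cam(n):
    return bot.get_image(n)
def rot(d): q=d["orientation"]; return R.from_quat([q[1],q[2],q[3],q[0]]).as_matrix()
def ray(d,u,v):
    r=np.linalg.inv(d["camera_matrix"])@[u,v,1.]; r=rot(d)@np.array([r[0],-r[1],-r[2]]); return np.array(d["position"]),r/np.linalg.norm(r)
def onz(d,u,v,z):
    o,r=ray(d,u,v); return o+r*(z-o[2])/r[2]
def proj(d,p):
    c=rot(d).T@(np.array(p,float)-d["position"]); x=d["camera_matrix"]@[c[0],-c[1],-c[2]]; return x[:2]/x[2]
def tri(a,ua,b,ub):
    o1,r1=ray(a,*ua);o2,r2=ray(b,*ub)
    s=np.linalg.lstsq(np.c_[r1,-r2],o2-o1,rcond=None)[0]
    p,q=o1+s[0]*r1,o2+s[1]*r2
    return (p+q)/2,np.linalg.norm(p-q)
def st():
    s=bot.read_state();q=s["eef_rot"];m=R.from_quat([q[1],q[2],q[3],q[0]]).as_matrix()
    y=m[:,1];z=m[:,2]
    return s["t"],np.round(s["position"],1),"jawyaw",round(float(np.degrees(np.arctan2(y[1],y[0]))),1),"z",np.round(z,3),"F",np.round(s["force"],1),"w",round(float(s["width"]),1),"q",np.round(s["q"],2)
def crop(d,x0,y0,x1,y1,f,name):
    cv2.imwrite(name,cv2.resize(d["image"][y0:y1,x0:x1],None,fx=f,fy=f,interpolation=cv2.INTER_CUBIC))
E
python3 - <<'E'
from h import *
s=cam("scene");t=cam("top")
crop(s,140,150,460,270,2.5,"pics/sc1.png");crop(t,190,130,510,270,2.5,"pics/tp1.png")
for nm,u,v in [("tri1",(393,201),(261,205)),("2",(443,197),(215,203)),("3",(399,244),(270,180)),("jar",(456,157),(182,224))]:
    print(nm,tri(t,u,s,v))
E
```

```text
tri1 (array([ 580.26269475, -193.24917367,   34.92094169]), np.float64(5.61400605774179))
2 (array([ 591.99757095, -344.75908055,   15.71485988]), np.float64(5.0222637963417425))
3 (array([ 455.990552  , -207.77223998,   26.62792961]), np.float64(0.3542186594180594))
jar (array([ 709.91643497, -389.96675789,   29.8068298 ]), np.float64(2.1357478480884207))
```

View pics/sc1.png

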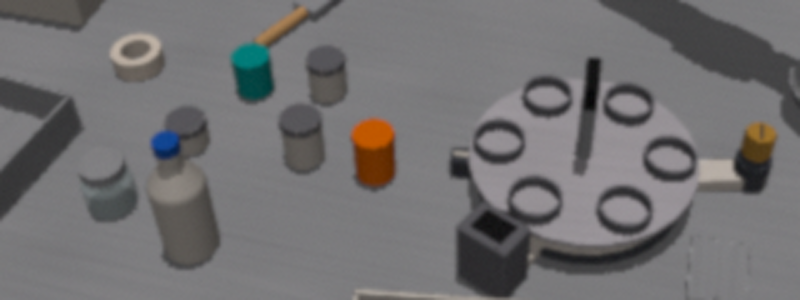

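View pics/tp1.png

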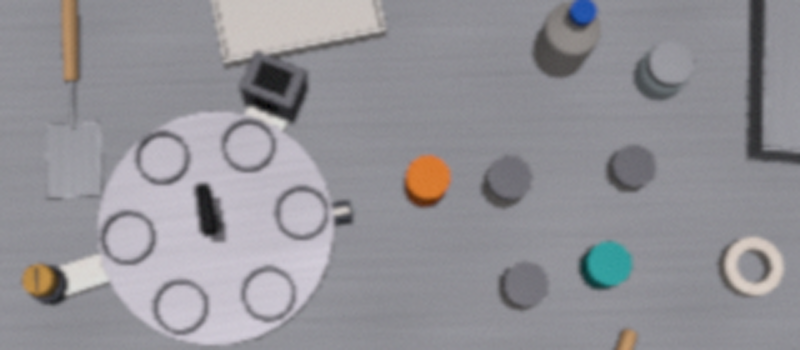

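```bash
python3 - <<'E'
from h import *
s=cam("scene");t=cam("top")
a=[cv2.resize(s["image"][v-24:v+24,u-16:u+16],None,fx=8,fy=8,interpolation=cv2.INTER_NEAREST) for u,v in [(215,203),(270,180),(261,205)]]
b=[cv2.resize(t["image"][v-16:v+16,u-16:u+16],None,fx=8,fy=8,interpolation=cv2.INTER_NEAREST) for u,v in [(443,197),(399,244),(393,201)]]
m=np.vstack([np.hstack(a)]); cv2.imwrite("pics/pz.png",cv2.convertScaleAbs(m,alpha=1.6)); cv2.imwrite("pics/pz2.png",cv2.convertScaleAbs(np.hstack(b),alpha=1.6))
E
```

```text
(no output)
```

View pics/pz.png

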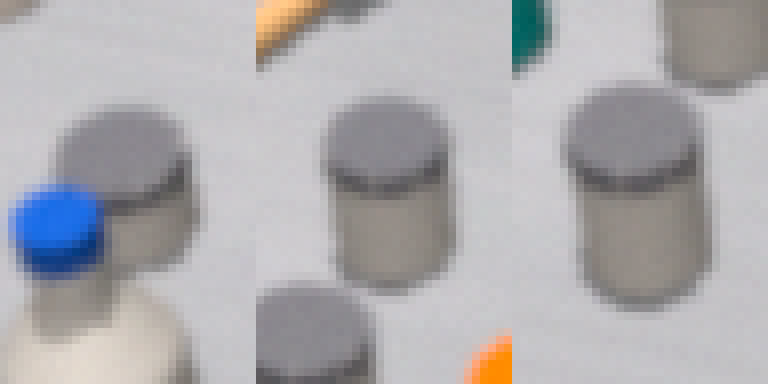

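View pics/pz2.png

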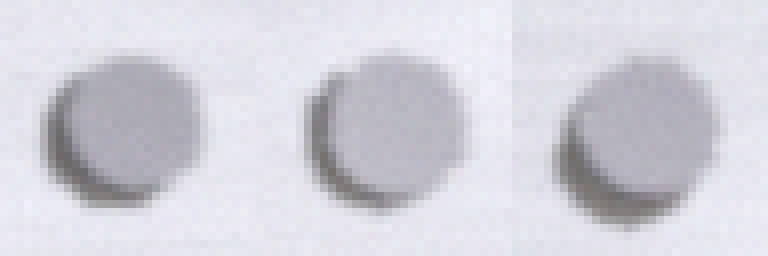

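```bash
python3 - <<'E'
from h import *
s=cam("scene");t=cam("top")
for nm,u,v in [("A",(443,196.1),(214.1,197.9)),("B",(400,243.1),(269.8,173.6)),("C",(393.5,200.4),(259.8,197.6))]:
    print(nm,tri(t,u,s,v))
    for h in (42,51,60,69):
        p=onz(t,*u,h); print(h,p.round(1),"scene top",proj(s,p).round(1),"foot",proj(s,[p[0],p[1],0]).round(1), "top foot",proj(t,[p[0],p[1],0]).round(1))
# changer
print(tri(t,(272,213),s,(376,183)))
E
```

```text
A (array([ 591.1857656 , -341.68425595,   37.62043969]), np.float64(0.9473794326931876))
42 [ 590.5 -341.1   42. ] scene top [214.  196.7] foot [216.3 206.3] top foot [439.8 198.9]
51 [ 588.8 -338.9   51. ] scene top [214.3 194.4] foot [217.2 206. ] top foot [439.1 199.5]
60 [ 587.  -336.8   60. ] scene top [214.7 192. ] foot [218.1 205.8] top foot [438.5 200.1]
69 [ 585.2 -334.6   69. ] scene top [215.1 189.6] foot [218.9 205.5] top foot [437.8 200.7]
B (array([ 455.52624733, -206.37970884,   54.32083987]), np.float64(0.8919399287383317))
42 [ 457.  -208.7   42. ] scene top [269.2 176.6] foot [270.3 186.1] top foot [397.9 244.7]
51 [ 456.  -207.3   51. ] scene top [269.4 174.4] foot [270.8 186. ] top foot [397.5 245. ]
60 [ 455.1 -206.    60. ] scene top [269.7 172.2] foot [271.2 185.9] top foot [397.1 245.3]
69 [ 454.1 -204.6   69. ] scene top [269.9 169.9] foot [271.7 185.8] top foot [396.6 245.7]
C (array([ 577.28767474, -192.86782509,   63.36151643]), np.float64(1.2755522022747714))
42 [ 581.5 -196.5   42. ] scene top [258.7 203.3] foot [260.1 212.9] top foot [391.6 203.1]
51 [ 579.8 -195.2   51. ] scene top [259.  200.9] foot [260.7 212.6] top foot [391.2 203.6]
60 [ 578.1 -194.    60. ] scene top [259.3 198.5] foot [261.3 212.3] top foot [390.8 204.2]
69 [ 576.4 -192.7   69. ] scene top [259.6 196. ] foot [261.8 212. ] top foot [390.4 204.8]
(array([533.04468623, 144.48824447, 162.87951404]), np.float64(0.044449303927560135))
```

```bash
python3 - <<'E'
from h import *
s=cam("scene");t=cam("top")
th=np.linspace(0,2*np.pi,72)
for nm,u in [("A",(443,196.1)),("B",(400,243.1)),("C",(393.5,200.4))]:
    for h in (42,51,60,69):
        p=onz(t,*u,h)
        pts=[proj(s,[p[0]+r*np.cos(a),p[1]+r*np.sin(a),z])[1] for r,z in((25,h),(21.5,0),(25,3.5)) for a in th]
        pt=np.array([proj(t,[p[0]+r*np.cos(a),p[1]+r*np.sin(a),z]) for r,z in((25,h),(21.5,0),(25,3.5)) for a in th])
        print(nm,h,"scene v",np.round([min(pts),max(pts),max(pts)-min(pts)],1),"top u",pt.min(0).round(1),pt.max(0).round(1))
# measured profiles
for nm,d,u,v in [("A",s,218,203),("B",s,270,180),("C",s,261,205)]:
    print(nm,v-22,d["image"][v-22:v+22,u].sum(1))
E
```

```text
A 42 scene v [191.2 211.2  20. ] top u [431.7 187.7] [451.6 206.9]
A 51 scene v [188.9 210.9  22.1] top u [431.  187.6] [451.6 207.5]
A 60 scene v [186.5 210.7  24.2] top u [430.3 187.6] [451.7 208.1]
A 69 scene v [184.1 210.4  26.3] top u [429.6 187.5] [451.8 208.7]
B 42 scene v [171.6 190.5  18.9] top u [389.6 234.4] [408.7 253.1]
B 51 scene v [169.4 190.4  21. ] top u [389.1 234.3] [408.8 253.4]
B 60 scene v [167.2 190.3  23.1] top u [388.7 234.3] [408.9 253.7]
B 69 scene v [165.  190.2  25.2] top u [388.2 234.2] [408.9 254.1]
C 42 scene v [197.6 218.   20.4] top u [383.4 192. ] [402.1 211.1]
C 51 scene v [195.2 217.7  22.5] top u [383.  191.9] [402.2 211.7]
C 60 scene v [192.8 217.4  24.6] top u [382.6 191.9] [402.2 212.3]
C 69 scene v [190.4 217.1  26.7] top u [382.2 191.8] [402.3 212.9]
A 181 [376 374 374 374 374 375 375 375 371 370 365 336 292 264 260 264 260 259
 263 267 255 197 165 186 233 252 253 250 253 251 242 272 347 361 359 350
 328 335 343 350 360 361 365 367]
B 158 [372 372 371 372 368 368 368 365 359 346 298 266 263 261 261 261 263 260
 259 246 209 174 199 251 268 263 268 268 267 265 266 267 252 229 272 355
 380 374 373 369 370 367 366 365]
C 183 [379 381 384 381 384 384 384 372 330 277 263 261 266 261 259 260 266 262
 258 230 187 170 219 256 268 265 267 267 267 268 267 265 267 261 252 225
 262 344 368 368 364 364 369 368]
```

```bash
python3 - <<'E'
from h import *
print(st())
t=cam("top");s=cam("scene")
g=cv2.cvtColor(t["image"],cv2.COLOR_BGR2GRAY).astype(int)
hsv=cv2.cvtColor(t["image"],cv2.COLOR_BGR2HSV)
crop(t,195,150,345,280,5,"pics/chg.png")
crop(s,310,160,460,280,5,"pics/chs.png")
print(g[221,215:345:2])
E
```

```text
(0.5, array([261.5, 567.6, 238.7]), 'jawyaw', 65.3, 'z', array([-0., -0., -1.]), 'F', array([-0.2,  0.5, -0.3]), 'w', 88.1, 'q', array([-1.11,  0.69, -0.19,  1.57,  0.16,  0.9 , -0.22]))
[146 145 146 144 146 147 145 162 116 145 189 190 190 192 194 194 194 160
 152 192 196 197 196 195 196 196 194 149  49  33  24  49 107 185 191 192
 191 191 192 192 190 191 190 159 127 176 192 193 194 193 183 132 142 190
 164 138 143 142 145 143 143 143 145 144 143]
```

View pics/chg.png

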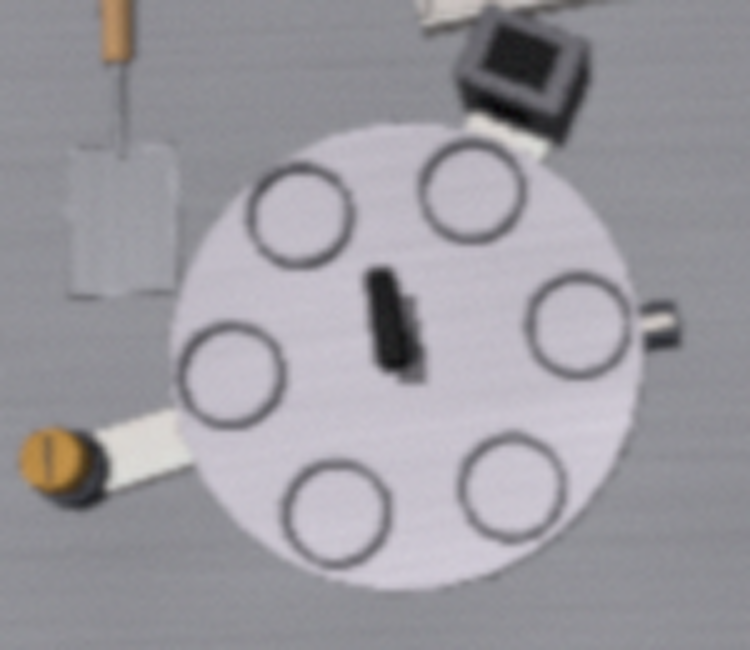

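View pics/chs.png

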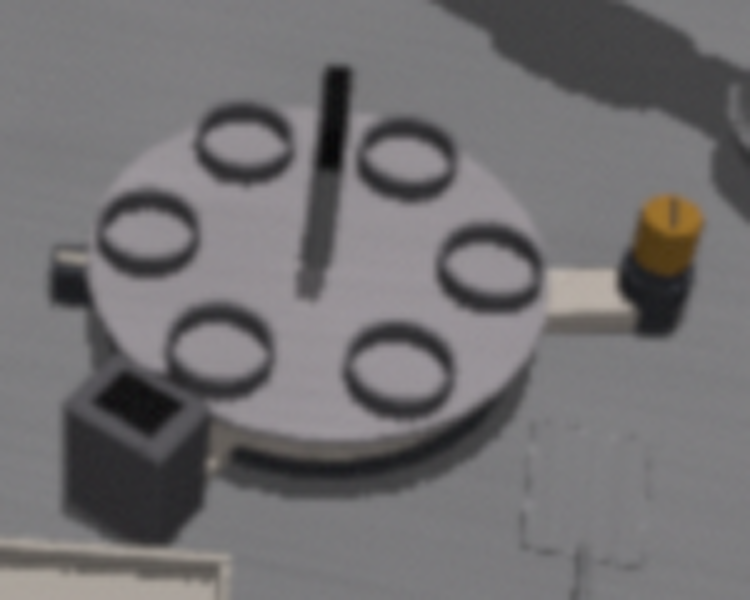

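```bash
python3 - <<'E'
from h import *
t=cam("top");s=cam("scene")
f=lambda u,v:(u/5+195-.4,v/5+150-.4)
P=np.array([onz(t,*f(*c),67) for c in [(578,325),(472,190),(300,215),(232,375),(337,513),(512,487)]])
c=P.mean(0);print("centre",c.round(1)); 
for p in P: print(p.round(1),"r",np.linalg.norm((p-c)[:2]).round(1),"ang",np.degrees(np.arctan2(p[1]-c[1],p[0]-c[0])).round(1))
print("tongue",onz(t,*f(662,325),30).round(1), np.linalg.norm((onz(t,*f(662,325),30)-c)[:2]))
print("handle",onz(t,*f(391,320),181).round(1), [onz(t,*f(*q),181).round(1) for q in[(379,270),(397,368)]])
for z in (75,80,82.5):print("screw",z,onz(t,*f(54,460),z).round(1),np.linalg.norm((onz(t,*f(54,460),z)-c)[:2]), proj(s,onz(t,*f(54,460),z)))
print("screw scene", 310+674/5-.4,160+210/5-.4, tri(t,f(54,460),s,(310+672/5-.4,160+213/5-.4)))
g=cv2.cvtColor(t["image"],cv2.COLOR_BGR2GRAY);m=(g>170).astype(np.uint8)
n,l,a,ce=cv2.connectedComponentsWithStats(m); k=l[240,278]; 
cs,_=cv2.findContours((l==k).astype(np.uint8),cv2.RETR_EXTERNAL,cv2.CHAIN_APPROX_NONE)
h=cv2.convexHull(max(cs,key=len)); print("ell",cv2.fitEllipse(h)); e=cv2.fitEllipse(h)[0]; print(onz(t,*e,51).round(1))
E
```

```text
centre [530.3 143.6  67. ]
[542.   45.5  67. ] r 98.8 ang -83.2
[621.9 104.5  67. ] r 99.5 ang -23.1
[609.8 203.1  67. ] r 99.3 ang 36.8
[518.4 241.5  67. ] r 98.7 ang 96.9
[438.9 182.5  67. ] r 99.3 ang 156.9
[450.9  84.4  67. ] r 99.0 ang -143.3
tongue [546.8  -2.6  30. ] 147.079093105605
handle [528.3 140.7 181. ] [array([555.1, 146.8, 181. ]), array([502.9, 137.7, 181. ])]
screw 75 [471.9 339.4  75. ] 204.33127661141674 [443.07204403 203.41727705]
screw 80 [471.3 338.3  80. ] 203.42317780427587 [443.03324805 201.99086561]
screw 82.5 [471.  337.7  82.5] 202.9705866199458 [443.01378223 201.27516624]
screw scene 444.40000000000003 201.6 (array([471.32080965, 339.73471086,  79.4898772 ]), np.float64(2.677228598816975))
ell ((272.97735595703125, 221.546630859375), (89.51081848144531, 117.29998016357422), 64.561279296875)
[527.3 152.7  51. ]
```

```bash
python3 - <<'E'
from h import *
t=cam("top");s=cam("scene")
print("spray cap",onz(t,423,134,170).round(1), tri(t,(423,134),s,(206,207)),"foot?",onz(t,416,150,60).round(1))
print("jar",onz(t,457,155,70).round(1));print("orange",onz(t,361,201,69).round(1));print("teal",onz(t,433,235,60).round(1))
E
```

```text
spray cap [ 738.9 -268.1  170. ] (array([ 740.79086612, -268.66061003,  163.06124828]), np.float64(1.7943054215574838)) foot? [ 726.3 -267.5   60. ]
jar [ 705.3 -383.5   70. ]
orange [ 577.1 -100.    69. ]
teal [ 475.6 -300.6   60. ]
```

```bash
python3 -m creep '[[0.012,-0.038,0.005,0,0,-0.05,0.088],[0.012,-0.038,0.005,0,0,-0.05,0.088],[0.012,-0.038,0.005,0,0,-0.05,0.088],[0.012,-0.038,0.005,0,0,-0.05,0.088],[0.012,-0.038,0.005,0,0,-0.05,0.088]]'
python3 -m creep '[[0.012,-0.038,0,0,0,-0.05,0.088],[0.012,-0.038,0,0,0,-0.05,0.088],[0.012,-0.038,0,0,0,-0.05,0.088],[0.012,-0.038,0,0,0,-0.05,0.088],[0.012,-0.038,0,0,0,-0.05,0.088]]'; python3 -c "
from h import *
print(st())"
```

```text
t: 1.22
position: [315.8, 381.2, 262.9]
eef_rot: [-0.003, 0.332, 0.943, 0.004]
force: [0.8, 0.2, -0.1]
width: 87.8
t: 1.63
position: [377.8, 183.2, 265.5]
eef_rot: [-0.001, 0.452, 0.892, 0.008]
force: [0.8, 0.5, -0.1]
width: 87.9
(1.6333, array([377.8, 183.2, 265.5]), 'jawyaw', 36.3, 'z', array([ 0.006,  0.014, -1.   ]), 'F', array([ 0.8,  0.5, -0.1]), 'w', 87.9, 'q', array([-0.48,  0.38, -0.1 ,  2.12,  0.05,  0.62,  0.02]))
```

```bash
python3 -m creep '[[0.0153,-0.0376,0,0,0,-0.037,0.088],[0.0153,-0.0376,0,0,0,-0.037,0.088],[0.0153,-0.0376,0,0,0,-0.037,0.088],[0.0153,-0.0376,0,0,0,-0.037,0.088],[0.0153,-0.0376,0,0,0,-0.037,0.088]]'
python3 -m creep '[[0.0153,-0.0376,0,0,0,-0.037,0.088],[0.0153,-0.0376,0,0,0,-0.037,0.088],[0.0153,-0.0376,0,0,0,-0.037,0.088],[0.0153,-0.0376,0,0,0,-0.037,0.088]]'; python3 -c "
from h import *
print(st())"
```

```text
t: 2.05
position: [454.6, -10.8, 267.3]
eef_rot: [0.002, 0.536, 0.844, 0.009]
force: [0.4, 0.4, 0.1]
width: 87.9
t: 2.38
position: [516.2, -165.8, 268.6]
eef_rot: [0.003, 0.6, 0.8, 0.01]
force: [0.5, 0.9, 0.1]
width: 87.9
(2.3833, array([ 516.2, -165.8,  268.6]), 'jawyaw', 16.3, 'z', array([ 0.017,  0.012, -1.   ]), 'F', array([0.5, 0.9, 0.1]), 'w', 87.9, 'q', array([ 0.24,  0.53, -0.  ,  1.8 , -0.02,  0.8 ,  0.53]))
```

```bash
python3 -m creep '[[0.0153,-0.0356,-0.01,-0.003,0.004,-0.034,0.088],[0.0153,-0.0356,-0.01,-0.003,0.004,-0.034,0.088],[0.0153,-0.0356,-0.01,-0.003,0.004,-0.034,0.088],[0.0153,-0.0356,-0.01,-0.003,0.004,-0.034,0.088],[0.0153,-0.0356,-0.01,-0.003,0.004,-0.034,0.088]]'
cat >> h.py <<'E'
def go(target=None,yaw=None):
    s=bot.read_state();q=s["eef_rot"];m=R.from_quat([q[1],q[2],q[3],q[0]]).as_matrix();z=m[:,2];y=m[:,1]
    print("t",round(s["t"],2),"pos",np.round(s["position"],1),"yaw",round(float(np.degrees(np.arctan2(y[1],y[0]))),1),"tiltfix wx,wy",round(float(-z[1]),4),round(float(z[0]),4),"F",np.round(s["force"],1),"w",round(float(s["width"]),1),"q7",round(float(s["q"][6]),2))
    if target is not None: print("d",np.round(np.array(target)-s["position"],1))
    if yaw is not None: print("dyaw rad",round(float(np.radians((yaw-np.degrees(np.arctan2(y[1],y[0]))+180)%360-180)),3))
E
python3 - <<'E'
from h import *
go((592.5,-343.5,200),6.8)
t=cam("top");s=cam("scene")
crop(t,370,120,530,270,4,"pics/t2.png");crop(s,130,100,300,250,4,"pics/s2.png")
E
```

```text
t: 2.8
position: [595.2, -352.4, 220.7]
eef_rot: [0.004, 0.67, 0.743, -0.001]
force: [0.3, 0.6, 0.4]
width: 88.0
t 2.8 pos [ 595.2 -352.4  220.7] yaw 5.9 tiltfix wx,wy 0.0079 0.0044 F [0.3 0.6 0.4] w 88.0 q7 0.6
d [ -2.7   8.9 -20.7]
dyaw rad 0.015
```

View pics/t2.png

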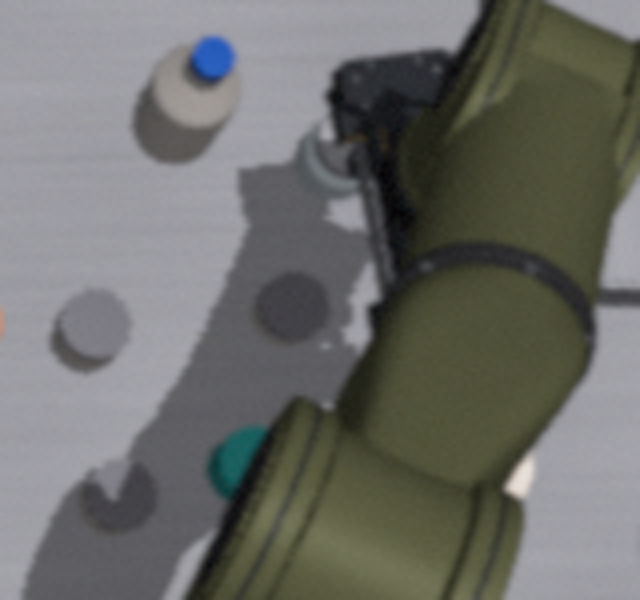

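View pics/s2.png

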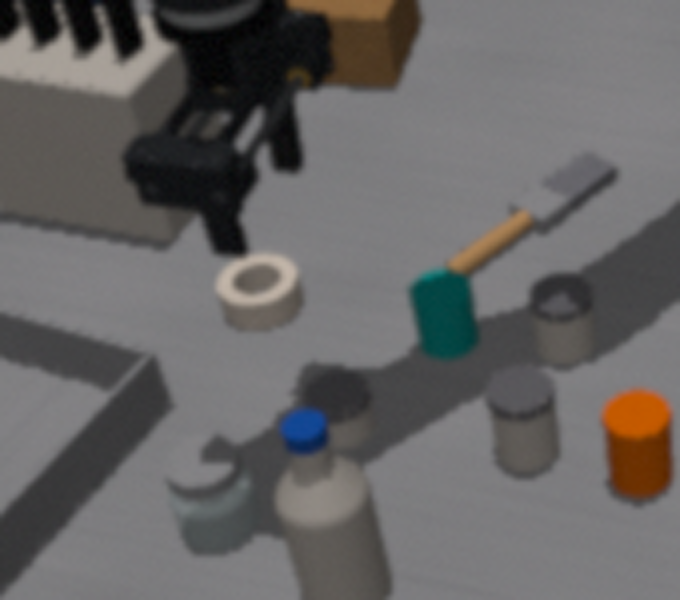

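```bash
python3 - <<'E'
from h import *
t=cam("top");s=cam("scene")
p=bot.read_state()["position"]; print(proj(t,p),proj(s,p),proj(s,p+[44,5,0]),proj(s,p-[44,5,0]), proj(t,[p[0],p[1],280]))
E
```

```text
[462.39605133 180.96688742] [198.71757949 151.25870741] [192.85456797 161.13985708] [204.27043672 141.90027222] [468.80401078 175.43830886]
```

```bash
python3 -m creep '[[0,0.004,-0.03,0.002,0.001,0.005,0.088],[0,0.003,-0.03,0.002,0.001,0.005,0.088],[-0.001,0,-0.03,0.002,0.001,0.005,0.088],[-0.001,0,-0.03,0.002,0.001,0,0.088],[0,0,-0.03,0,0,0,0.088]]'
python3 - <<'E'
from h import *
go((592.5,-343.5,55),6.8)
t=cam("top");s=cam("scene")
crop(s,160,130,280,240,6,"pics/s3.png")
p=bot.read_state()["position"]; print(proj(s,p),proj(s,p+[52,6,0]),proj(s,p-[52,6,0]))
E
```

```text
t: 3.42
position: [600.0, -337.0, 78.5]
eef_rot: [0.009, 0.66, 0.751, 0.006]
force: [-0.5, 0.1, -1.1]
width: 88.0
t 3.42 pos [ 600.  -337.    78.5] yaw 7.4 tiltfix wx,wy 0.0017 0.0215 F [-0.5  0.1 -1.1] w 88.0 q7 0.61
d [ -7.5  -6.5 -23.5]
dyaw rad -0.011
[213.16391403 190.78484292] [207.21333518 202.82014156] [218.77133669 179.44359228]
```

View pics/s3.png

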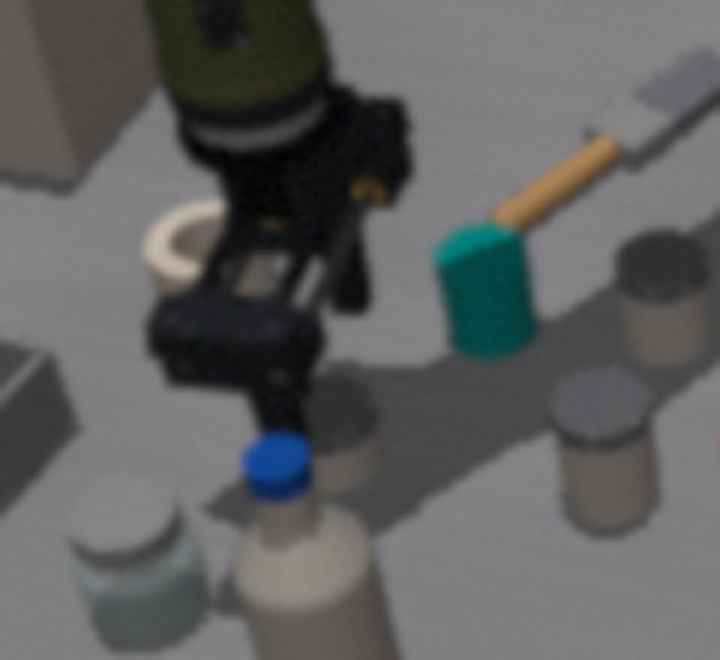

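```bash
python3 -m creep '[[-0.005,-0.003,-0.005,0.002,0.01,-0.005,0.088],[-0.004,-0.001,-0.01,0,0.008,-0.005,0.088],[0,0,-0.01,0,0.003,0,0.088],[0,0,-0.01,0,0,0,0.088],[0,0,0,0,0,0,0.088]]'
python3 - <<'E'
from h import *
go((591,-341,21),6.8)
E
```

```text
t: 3.93
position: [591.0, -338.1, 44.8]
eef_rot: [-0.001, 0.663, 0.749, 0.0]
force: [-0.1, -0.3, -0.0]
width: 88.0
t 3.93 pos [ 591.  -338.1   44.8] yaw 7.0 tiltfix wx,wy -0.0025 -0.0017 F [-0.1 -0.3 -0. ] w 88.0 q7 0.61
d [  0.   -2.9 -23.8]
dyaw rad -0.004
```

```bash
python3 -m creep '[[0,-0.003,-0.01,0,0,0,0.088],[0,0,-0.01,0,0,0,0.088],[0,0,-0.005,0,0,0,0.088],[0,0,0,0,0,0,0.088],[0,0,0,0,0,0,0.088]]'
python3 - <<'E'
from h import *
go((591,-341,21),6.8)
E
```

```text
t: 4.35
position: [592.0, -342.3, 18.1]
eef_rot: [-0.0, 0.663, 0.749, 0.001]
force: [0.5, 0.4, 0.7]
width: 88.1
t 4.35 pos [ 592.  -342.3   18.1] yaw 7.0 tiltfix wx,wy -0.0012 0.0007 F [0.5 0.4 0.7] w 88.1 q7 0.61
d [-1.   1.3  2.9]
dyaw rad -0.003
```

```bash
python3 -m creep '[[-0.001,0.001,0.003,0,0,0,0.07],[0,0,0,0,0,0,0.05],[0,0,0,0,0,0,0.03],[0,0,0,0,0,0,0.03],[0,0,0,0,0,0,0.03]]'
python3 - <<'E'
from h import *
go((591,-341,21),6.8)
t=cam("top");s=cam("scene")
crop(s,160,130,280,240,6,"pics/s4.png")
E
```

```text
t: 4.77
position: [591.5, -341.4, 22.4]
eef_rot: [0.001, 0.663, 0.749, 0.001]
force: [0.9, 0.6, -0.5]
width: 56.8
t 4.77 pos [ 591.5 -341.4   22.4] yaw 7.0 tiltfix wx,wy -0.0005 0.0022 F [ 0.9  0.6 -0.5] w 56.8 q7 0.61
d [-0.5  0.4 -1.4]
dyaw rad -0.003
```

View pics/s4.png

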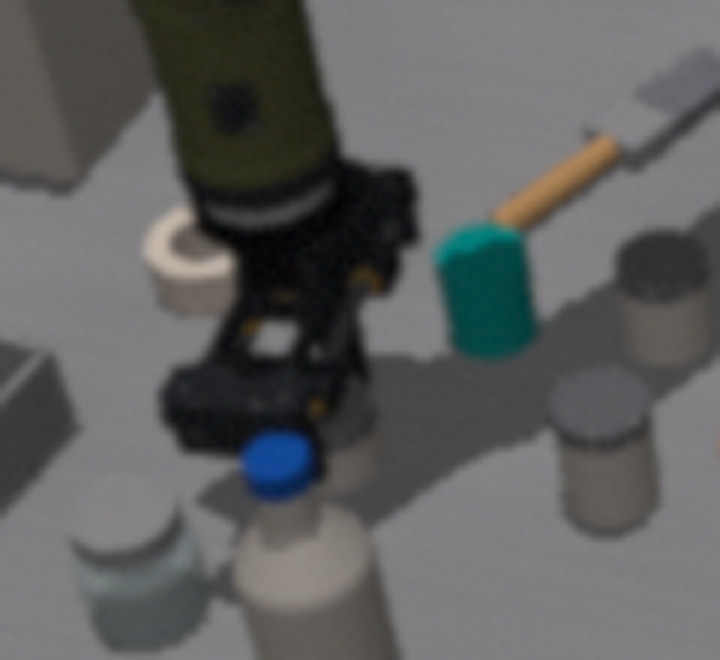

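Still closing at 57 mm; pot A appears between the fingers (~(218,203) in scene). Continue closing, slightly lower.

```bash
python3 -m creep '[[0,0,-0.002,0,0,0,0.03],[0,0,0,0,0,0,0.03],[0,0,0,0,0,0,0.03],[0,0,0,0,0,0,0.03],[0,0,0,0,0,0,0.03]]'
python3 - <<'E'
from h import *
go((591,-341,21),6.8)
E
```

```text
t: 5.28
position: [591.5, -341.3, 22.9]
eef_rot: [0.001, 0.663, 0.749, 0.001]
force: [-0.3, 0.5, -1.6]
width: 49.5
t 5.28 pos [ 591.5 -341.3   22.9] yaw 7.0 tiltfix wx,wy -0.0006 0.0022 F [-0.3  0.5 -1.6] w 49.5 q7 0.61
d [-0.5  0.3 -1.9]
dyaw rad -0.003
```

```bash
python3 -m creep '[[0,0,0.015,0,0,0,0.03],[0,0,0.03,0,0,0,0.03],[0,0,0.035,0,0,0,0.03],[0,0,0.035,0,0,0,0.03],[0,0,0.02,0,0,0,0.03]]'
python3 -m creep '[[-0.004,0.015,0.01,0,0,0,0.03],[-0.005,0.03,0.004,0,0,0,0.03],[-0.005,0.038,0,0,0,0,0.03],[-0.005,0.038,0,0,0,0,0.03],[-0.005,0.038,0,0,0,0,0.03]]'
python3 - <<'E'
from h import *
go((542,44.3,150),6.8)
s=cam("scene");crop(s,160,100,360,250,4,"pics/s5.png")
E
```

```text
t: 5.7
position: [585.6, -338.0, 157.7]
eef_rot: [-0.007, 0.663, 0.749, -0.001]
force: [0.8, 0.4, -1.1]
width: 49.2
t: 6.12
position: [562.9, -191.1, 185.8]
eef_rot: [0.006, 0.67, 0.742, -0.001]
force: [0.7, 0.5, -0.9]
width: 49.1
t 6.12 pos [ 562.9 -191.1  185.8] yaw 5.9 tiltfix wx,wy 0.0106 0.0079 F [ 0.7  0.5 -0.9] w 49.1 q7 0.41
d [-20.9 235.4 -35.8]
dyaw rad 0.016
```

View pics/s5.png

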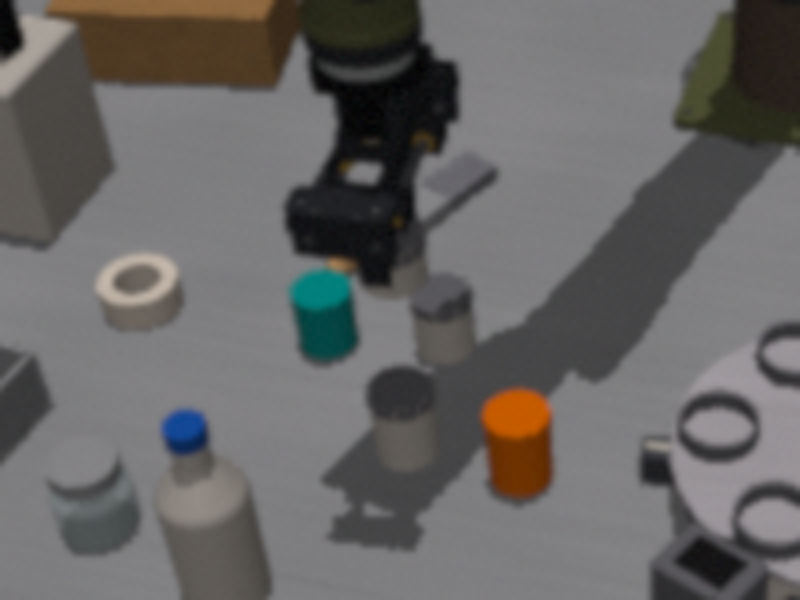

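```bash
python3 -m creep '[[-0.004,0.038,-0.006,0.002,0.002,0.003,0.03],[-0.004,0.038,-0.006,0.002,0.002,0.003,0.03],[-0.004,0.038,-0.006,0.002,0.002,0.003,0.03],[-0.004,0.038,-0.006,0.002,0.002,0.003,0.03],[-0.003,0.03,-0.004,0.002,0,0.003,0.03]]'
python3 -m creep '[[-0.002,0.02,-0.002,0,0,0,0.03],[0,0.01,0,0,0,0,0.03],[0,0.0,0,0,0,0,0.03],[0,0.0,0,0,0,0,0.03]]'
python3 - <<'E'
from h import *
go((542,44.3,130),6.8)
s=cam("scene");crop(s,260,110,460,260,4,"pics/s6.png");t=cam("top");crop(t,220,130,380,280,4,"pics/t6.png")
E
```

```text
t: 6.58
position: [544.6, -4.8, 163.8]
eef_rot: [0.0, 0.662, 0.749, 0.004]
force: [0.3, 0.8, -1.6]
width: 49.5
t: 6.92
position: [541.9, 36.0, 163.4]
eef_rot: [-0.001, 0.657, 0.754, 0.006]
force: [-0.5, -0.2, -0.6]
width: 49.5
t 6.92 pos [541.9  36.  163.4] yaw 7.9 tiltfix wx,wy -0.0109 0.0056 F [-0.5 -0.2 -0.6] w 49.5 q7 0.11
d [  0.1   8.3 -33.4]
dyaw rad -0.019
```

View pics/s6.png

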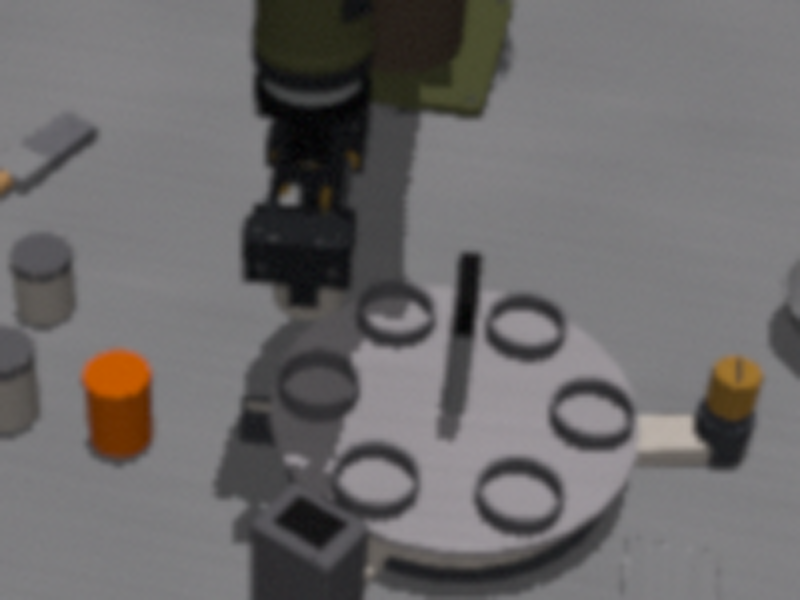

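View pics/t6.png

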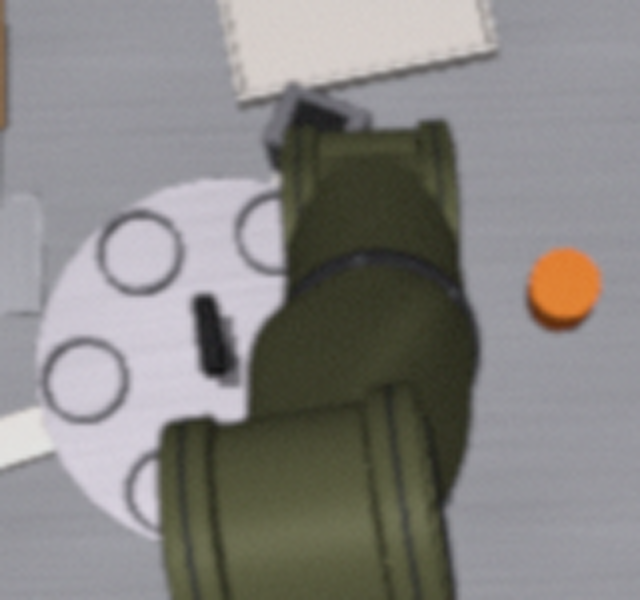

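```bash
python3 - <<'E'
from h import *
s=cam("scene")
o=np.array([(148,232),(220,350),(400,370),(490,267),(407,158),(244,142)])/5+[309.6,159.6]
for i,k in enumerate([-83.2,-23.2,36.8,96.8,156.8,-143.2]):
    a=np.radians(k);p=[530.3+100*np.cos(a),143.6+100*np.sin(a),63]
    print(k,proj(s,p).round(1),o[i].round(1),(o[i]-proj(s,p)).round(1), onz(s,*o[i],63).round(1))
p=bot.read_state()["position"];print(proj(s,p),proj(s,p-[0,0,22.9]),proj(s,p+[0,0,19]))
E
```

```text
-83.2 [338.9 204.2] [339.2 206. ] [0.3 1.8] [549.4  46.9  63. ]
-23.2 [353.1 227.6] [353.6 229.6] [0.5 2. ] [629. 107.  63.]
36.8 [389.2 231.5] [389.6 233.6] [0.4 2.1] [617.5 205.7  63. ]
96.8 [407.4 211.2] [407.6 213. ] [0.2 1.8] [525.7 244.4  63. ]
156.8 [390.7 189.4] [391.  191.2] [0.3 1.8] [446.3 184.9  63. ]
-143.2 [358.2 186.2] [358.4 188. ] [0.2 1.8] [457.9  86.   63. ]
[336.43392791 178.13445017] [336.23976864 184.19489086] [336.59906977 172.97975235]
```

```bash
python3 -m creep '[[0,0.006,-0.012,-0.005,0.003,-0.01,0.03],[0,0.002,-0.02,-0.003,0.002,-0.005,0.03],[0,0,-0.02,0,0,0,0.03],[0,0,-0.008,0,0,0,0.03],[0,0,0,0,0,0,0.03]]'
python3 - <<'E'
from h import *
go((542,44.3,98),6.8)
s=cam("scene");crop(s,300,130,400,230,7,"pics/s7.png")
E
```

```text
t: 7.48
position: [544.2, 35.8, 100.2]
eef_rot: [0.002, 0.669, 0.743, 0.001]
force: [-0.3, 0.6, -1.2]
width: 49.6
t 7.48 pos [544.2  35.8 100.2] yaw 6.0 tiltfix wx,wy 0.0019 0.0049 F [-0.3  0.6 -1.2] w 49.6 q7 0.09
d [-2.2  8.5 -2.2]
dyaw rad 0.014
```

View pics/s7.png

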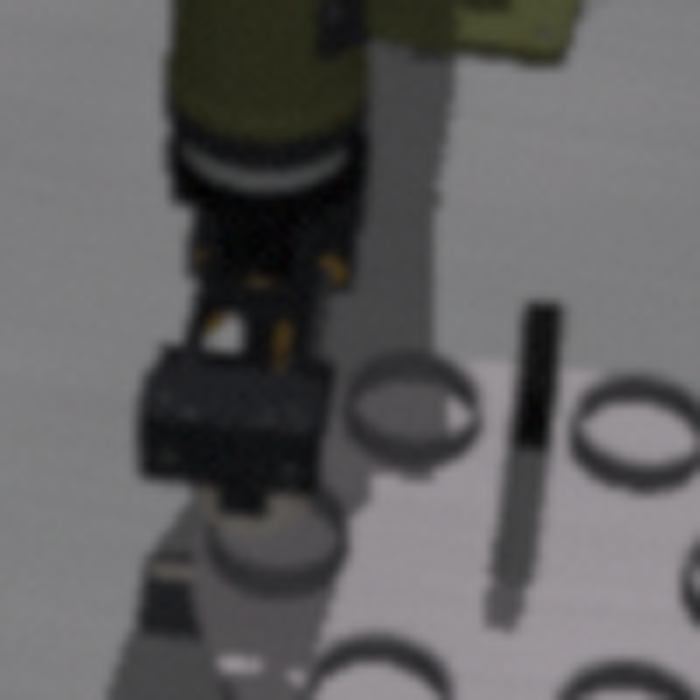

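```bash
python3 -m creep '[[-0.002,0.007,-0.002,0.001,0.003,0.007,0.03],[-0.001,0.003,0,0,0.002,0.005,0.03],[0,0,0,0,0,0,0.03]]'
python3 - <<'E'
from h import *
go((542,44.3,98),6.8)
s=cam("scene");crop(s,300,130,400,230,7,"pics/s8.png")
E
```

```text
t: 7.78
position: [542.0, 45.6, 99.8]
eef_rot: [0.001, 0.665, 0.747, 0.0]
force: [-0.2, -0.3, -1.0]
width: 49.5
t 7.78 pos [542.   45.6  99.8] yaw 6.6 tiltfix wx,wy 0.0012 0.0015 F [-0.2 -0.3 -1. ] w 49.5 q7 0.08
d [ 0.  -1.3 -1.8]
dyaw rad 0.003
```

View pics/s8.png

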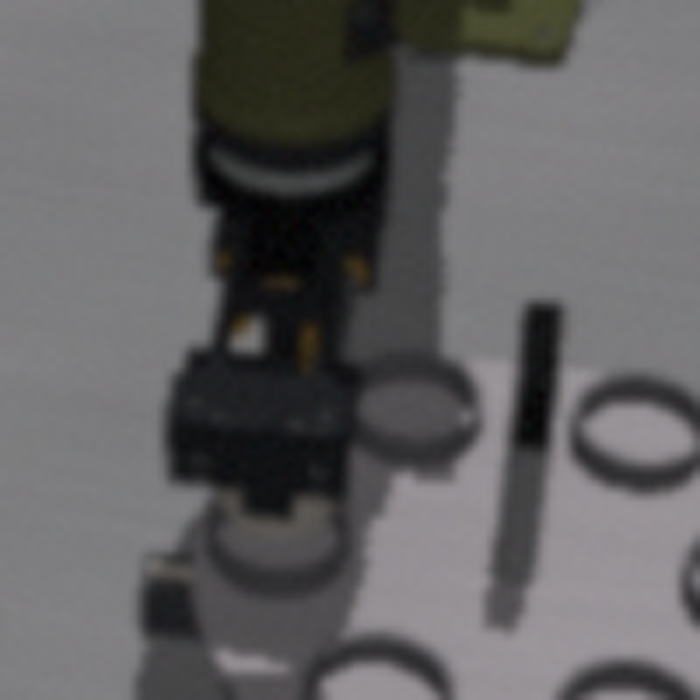

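```bash
python3 -m creep '[[0,-0.0015,-0.008,0,0,0,0.03],[0,0,-0.008,0,0,0,0.03],[0,0,-0.006,0,0,0,0.03],[0,0,-0.002,0,0,0,0.03],[0,0,0,0,0,0,0.03]]'
python3 - <<'E'
from h import *
go((542,44.3,74),6.8)
E
```

```text
t: 8.25
position: [544.5, 48.5, 76.7]
eef_rot: [0.002, 0.664, 0.748, 0.005]
force: [-0.6, -0.5, -2.1]
width: 49.2
t 8.25 pos [544.5  48.5  76.7] yaw 6.8 tiltfix wx,wy -0.0047 0.0087 F [-0.6 -0.5 -2.1] w 49.2 q7 0.09
d [-2.5 -4.2 -2.7]
dyaw rad -0.0
```

```bash
python3 -m creep '[[0,0,-0.002,-0.004,0.008,0,0.03],[0,0,-0.001,0,0,0,0.03]]'
python3 - <<'E'
from h import *
go((542,44.3,74),6.8)
s=cam("scene");crop(s,300,150,400,250,7,"pics/s9.png")
E
```

```text
t: 8.42
position: [544.8, 47.1, 74.1]
eef_rot: [0.001, 0.664, 0.748, -0.0]
force: [-1.1, 0.8, 15.1]
width: 49.5
t 8.42 pos [544.8  47.1  74.1] yaw 6.7 tiltfix wx,wy 0.0009 0.0007 F [-1.1  0.8 15.1] w 49.5 q7 0.09
d [-2.8 -2.8 -0.1]
dyaw rad 0.001
```

View pics/s9.png

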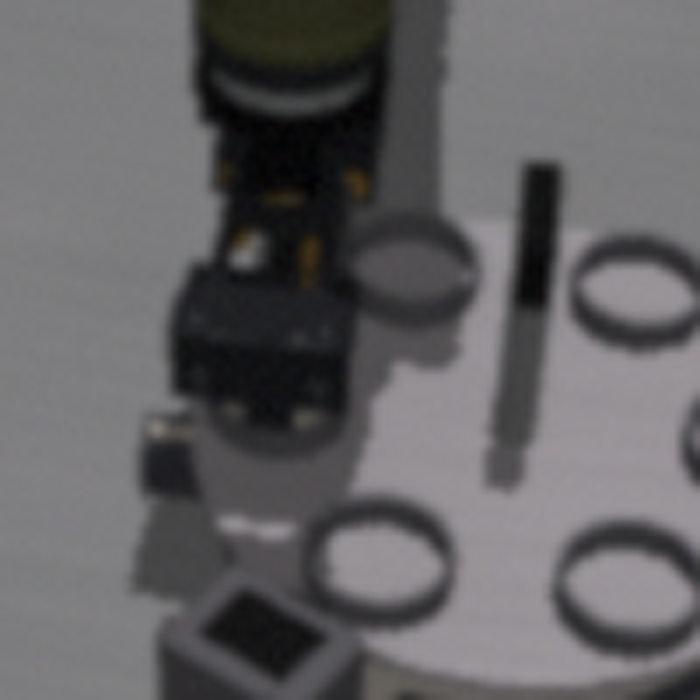

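```bash
python3 -m creep '[[0,0,0.0005,0,0,0,0.055],[0,0,0,0,0,0,0.06],[0,0,0,0,0,0,0.065],[0,0,0,0,0,0,0.068],[0,0,0,0,0,0,0.068]]'
python3 - <<'E'
from h import *
go((542,44.3,74),6.8)
E
```

```text
t: 8.88
position: [545.6, 45.2, 74.4]
eef_rot: [0.002, 0.665, 0.747, -0.001]
force: [0.8, -0.2, -0.7]
width: 67.9
t 8.88 pos [545.6  45.2  74.4] yaw 6.6 tiltfix wx,wy 0.0033 0.0013 F [ 0.8 -0.2 -0.7] w 67.9 q7 0.09
d [-3.6 -0.9 -0.4]
dyaw rad 0.003
```

```bash
python3 -m creep '[[-0.001,0,0.012,0.002,0,0,0.068],[0,0,0.03,0,0,0,0.068],[0,0,0.035,0,0,0,0.08],[0,0,0.035,0,0,-0.05,0.088],[0,0,0.02,0,0,-0.12,0.088]]'
python3 - <<'E'
from h import *
go((532,145,205),-83.2)
s=cam("scene");crop(s,300,150,400,250,7,"pics/s10.png")
E
```

```text
t: 9.3
position: [539.1, 44.4, 208.5]
eef_rot: [-0.005, 0.727, 0.686, -0.004]
force: [0.6, -0.2, -0.1]
width: 86.1
t 9.3 pos [539.1  44.4 208.5] yaw -3.3 tiltfix wx,wy -0.0011 -0.0126 F [ 0.6 -0.2 -0.1] w 86.1 q7 -0.05
d [ -7.1 100.6  -3.5]
dyaw rad -1.394
```

View pics/s10.png

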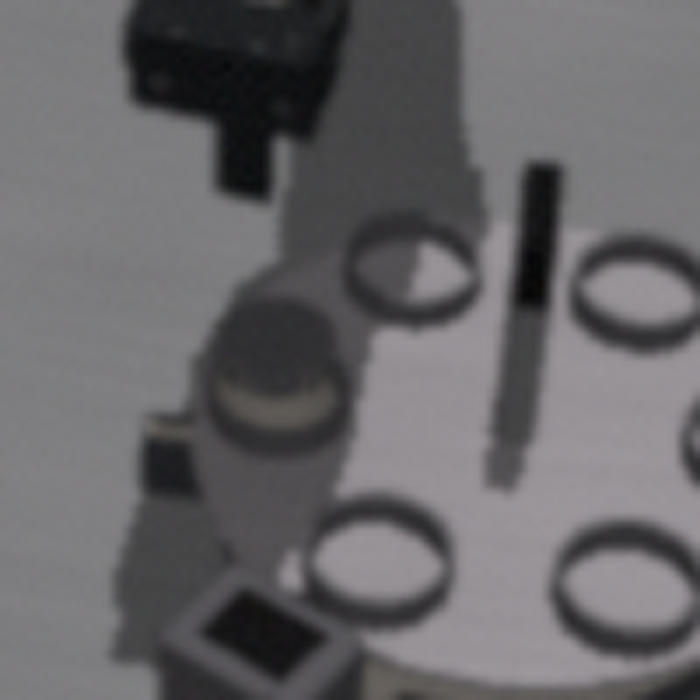

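```bash
python3 -m creep '[[-0.001,0.012,0.003,0,-0.003,-0.12,0.088],[-0.001,0.012,0.003,0,-0.003,-0.12,0.088],[-0.001,0.012,0.002,0,-0.003,-0.12,0.088],[-0.001,0.012,0,0,-0.002,-0.12,0.088],[-0.001,0.012,0,0,0,-0.12,0.088]]'
python3 -m creep '[[-0.001,0.01,0,0,0,-0.12,0.088],[0,0.01,0,0,0,-0.12,0.088],[0,0.005,0,0,0,-0.12,0.088],[0,0.002,0,0,0,-0.12,0.088],[0,0,0,0,0,-0.1,0.088]]'
python3 - <<'E'
from h import *
go((532,145,205),-83.2)
E
```

```text
t: 9.77
position: [537.0, 102.2, 227.2]
eef_rot: [0.003, 0.904, 0.429, 0.007]
force: [0.4, 0.1, 0.4]
width: 88.2
t: 10.18
position: [533.5, 135.5, 229.6]
eef_rot: [0.002, 0.99, 0.142, 0.006]
force: [0.5, -0.6, -0.4]
width: 87.9
t 10.18 pos [533.5 135.5 229.6] yaw -73.7 tiltfix wx,wy 0.0015 0.013 F [ 0.5 -0.6 -0.4] w 87.9 q7 -1.11
d [ -1.5   9.5 -24.6]
dyaw rad -0.167
```

```bash
python3 -m creep '[[-0.001,0.006,-0.01,0,0.006,-0.08,0.088],[0,0.003,-0.015,0,0.004,-0.06,0.088],[0,0.001,-0.008,0,0,-0.02,0.088],[0,0,0,0,0,0,0.088],[0,0,0,0,0,0,0.088]]'
python3 - <<'E'
from h import *
go((532,145,195),-83.2)
s=cam("scene");crop(s,320,100,440,220,6,"pics/s11.png")
p=bot.read_state()["position"];print((proj(s,p)-[320,100])*6)
E
```

```text
t: 10.6
position: [531.3, 147.4, 197.6]
eef_rot: [0.0, 0.998, 0.059, 0.001]
force: [0.0, -0.9, 0.5]
width: 87.8
t 10.6 pos [531.3 147.4 197.6] yaw -83.2 tiltfix wx,wy 0.0003 0.0028 F [ 0.  -0.9  0.5] w 87.8 q7 -1.22
d [ 0.7 -2.4 -2.6]
dyaw rad -0.0
[350.03528209 439.23142748]
```

View pics/s11.png

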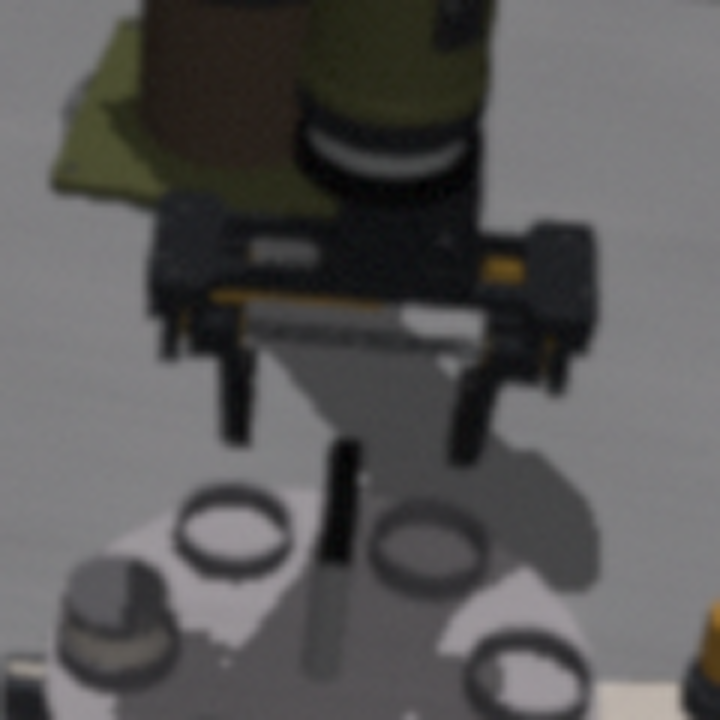

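```bash
python3 -m creep '[[0,-0.002,-0.015,0,0.002,0,0.088],[0,0,-0.015,0,0,0,0.088],[0,0,-0.012,0,0,0,0.08],[0,0,-0.005,0,0,0,0.06],[0,0,0,0,0,0,0.05]]'
python3 - <<'E'
from h import *
go((532,145,146),-83.2)
E
```

```text
t: 11.07
position: [533.9, 144.2, 153.5]
eef_rot: [-0.001, 0.998, 0.061, 0.004]
force: [0.2, 0.0, -0.3]
width: 70.1
t 11.07 pos [533.9 144.2 153.5] yaw -83.0 tiltfix wx,wy -0.0031 0.0081 F [ 0.2  0.  -0.3] w 70.1 q7 -1.16
d [-1.9  0.8 -7.5]
dyaw rad -0.003
```

```bash
python3 -m creep '[[-0.001,0.001,-0.006,0,0.004,0,0.04],[0,0,0,0,0.002,0,0.03],[0,0,0,0,0,0,0.02],[0,0,0,0,0,0,0.005],[0,0,0,0,0,0,0.005]]'
python3 - <<'E'
from h import *
go((532,145,146),-83.2)
E
python3 -m creep '[[0,0,0,0,0,0,0.005],[0,0,0,0,0,0,0.005],[0,0,0,0,0,0,0.005],[0,0,0,0,0,0,0.005],[0,0,0,0,0,0,0.005]]'
python3 - <<'E'
from h import *
go((532,145,146),-83.2)
E
```

```text
t: 11.48
position: [534.6, 144.9, 149.8]
eef_rot: [-0.002, 0.998, 0.061, 0.003]
force: [0.1, 0.4, -0.3]
width: 37.1
t 11.48 pos [534.6 144.9 149.8] yaw -83.0 tiltfix wx,wy -0.0043 0.0057 F [ 0.1  0.4 -0.3] w 37.1 q7 -1.16
d [-2.6  0.1 -3.8]
dyaw rad -0.004
t: 11.9
position: [534.8, 147.2, 150.5]
eef_rot: [-0.003, 0.998, 0.062, 0.003]
force: [0.7, -0.1, -0.9]
width: 15.8
t 11.9 pos [534.8 147.2 150.5] yaw -82.9 tiltfix wx,wy -0.0074 0.0065 F [ 0.7 -0.1 -0.9] w 15.8 q7 -1.16
d [-2.8 -2.2 -4.5]
dyaw rad -0.006
```

```bash
python3 -m creep '[[-0.001,0,0,0,0,0.06,0.005],[0,0,0,0,0,0.1,0.005],[0,0,0,0,0,0.1,0.005],[0,0,0,0,0,0.1,0.005],[0,0,0,0,0,0.1,0.005]]'
python3 - <<'E'
from h import *
go((534,147,150),-23.2)
E
```

```text
t: 12.32
position: [534.3, 148.4, 150.5]
eef_rot: [-0.005, 0.956, 0.294, 0.003]
force: [-0.3, 1.3, -0.6]
width: 15.7
t 12.32 pos [534.3 148.4 150.5] yaw -55.8 tiltfix wx,wy -0.0114 0.0037 F [-0.3  1.3 -0.6] w 15.7 q7 -0.83
d [-0.3 -1.4 -0.5]
dyaw rad 0.569
```

```bash
python3 -m creep '[[0,-0.001,0,-0.003,0.002,0.1,0.005],[0,0,0,-0.003,0,0.1,0.005],[0,0,0,-0.002,0,0.1,0.005],[0,0,0,0,0,0.1,0.005],[0,0,0,0,0,0.08,0.005]]'
python3 - <<'E'
from h import *
go((534,147,150),-23.2)
E
python3 -m creep '[[0,0,0,-0.003,0,0.06,0.005],[0,0,0,0,0,0.02,0.005],[0,0,0,0,0,0,0.005]]'
python3 - <<'E'
from h import *
go((534,147,150),-23.2)
E
```

```text
t: 12.73
position: [533.2, 149.4, 150.5]
eef_rot: [-0.003, 0.852, 0.523, -0.0]
force: [-1.2, 0.5, -1.0]
width: 16.1
t 12.73 pos [533.2 149.4 150.5] yaw -26.9 tiltfix wx,wy -0.0056 -0.004 F [-1.2  0.5 -1. ] w 16.1 q7 -0.5
d [ 0.8 -2.4 -0.5]
dyaw rad 0.065
t: 12.98
position: [532.9, 149.4, 150.4]
eef_rot: [-0.003, 0.829, 0.559, -0.001]
force: [-0.1, 0.5, -0.1]
width: 16.1
t 12.98 pos [532.9 149.4 150.4] yaw -22.0 tiltfix wx,wy -0.0032 -0.0046 F [-0.1  0.5 -0.1] w 16.1 q7 -0.44
d [ 1.1 -2.4 -0.4]
dyaw rad -0.02
```

```bash
python3 -m creep '[[0,0,0,0,0,0,0.03],[0,0,0,0,0,0,0.05],[0,0,0.005,0,0,0,0.07],[0,0,0.02,0,0,0,0.08],[0,0,0.03,0,0,0,0.088]]'
python3 -m creep '[[0,-0.01,0.035,0,0,0,0.088],[-0.005,-0.035,0.01,0,0,0,0.088],[-0.006,-0.038,0,0,0,0,0.088],[-0.006,-0.038,0,0,0,0,0.088],[-0.006,-0.038,0,0,0,0,0.088]]'
python3 - <<'E'
from h import *
go((457,-205.5,150),-23.2)
s=cam("scene");crop(s,180,130,440,290,3,"pics/s12.png");t=cam("top");crop(t,220,130,460,280,3.3,"pics/t12.png")
E
```

```text
t: 13.4
position: [529.3, 146.9, 202.4]
eef_rot: [-0.003, 0.831, 0.557, -0.007]
force: [-0.1, -0.4, 0.3]
width: 46.8
t: 13.82
position: [510.5, -6.0, 256.7]
eef_rot: [-0.001, 0.826, 0.564, 0.001]
force: [0.3, 0.0, 0.7]
width: 80.8
t 13.82 pos [510.5  -6.  256.7] yaw -21.4 tiltfix wx,wy -0.0037 0.0001 F [0.3 0.  0.7] w 80.8 q7 -0.22
d [ -53.5 -199.5 -106.7]
dyaw rad -0.032
```

View pics/s12.png

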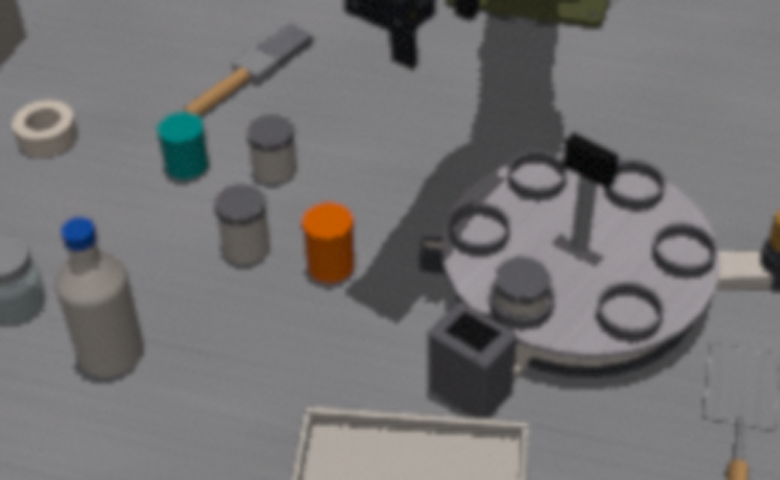

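View pics/t12.png

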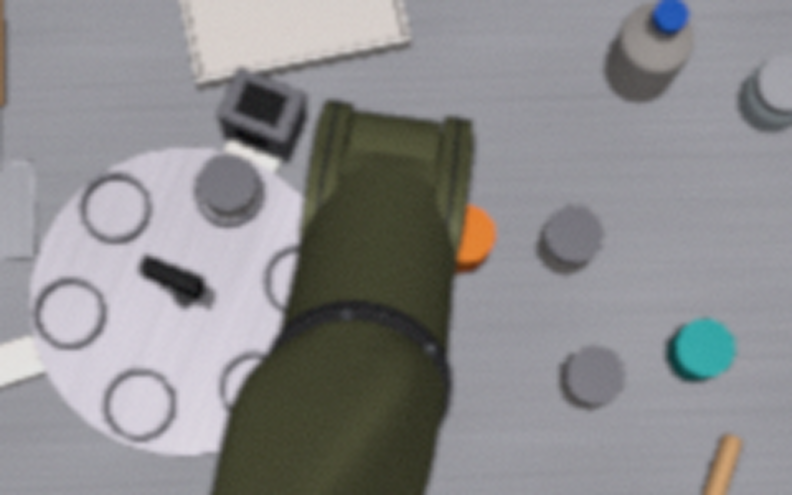

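```bash
python3 -m creep '[[-0.0115,-0.036,-0.02,0,0,0,0.088],[-0.0115,-0.038,-0.025,0,0,0,0.088],[-0.0115,-0.038,-0.025,0,0,0,0.088],[-0.008,-0.034,-0.025,0,0,0,0.088],[-0.004,-0.015,-0.02,0,0,0,0.088]]'
python3 - <<'E'
from h import *
go((456.5,-205.5,100),-23.2)
E
```

```text
t: 14.33
position: [470.7, -164.0, 150.7]
eef_rot: [0.005, 0.828, 0.561, 0.007]
force: [0.6, 0.1, -0.3]
width: 87.9
t 14.33 pos [ 470.7 -164.   150.7] yaw -21.8 tiltfix wx,wy 0.0014 0.0173 F [ 0.6  0.1 -0.3] w 87.9 q7 0.12
d [-14.2 -41.5 -50.7]
dyaw rad -0.024
```

```bash
python3 -m creep '[[-0.007,-0.02,-0.01,0,0.008,0,0.088],[-0.004,-0.012,-0.01,0,0.005,0,0.088],[-0.001,-0.003,-0.01,0,0.002,0,0.088],[0,0,-0.005,0,0,0,0.088],[0,0,0,0,0,0,0.088]]'
python3 - <<'E'
from h import *
go((456.5,-205.5,100),-23.2)
s=cam("scene");crop(s,220,110,320,210,7,"pics/s13.png")
p=bot.read_state()["position"];y=np.array([.93,-.37,0]);
for k in(-52,0,52): print((proj(s,p+k*y)+[.3,1.9]-[220,110])*7)
E
```

```text
t: 14.75
position: [454.9, -205.2, 110.9]
eef_rot: [-0.0, 0.831, 0.556, -0.003]
force: [0.3, 0.1, 0.2]
width: 87.9
t 14.75 pos [ 454.9 -205.2  110.9] yaw -22.5 tiltfix wx,wy 0.0028 -0.0043 F [0.3 0.1 0.2] w 87.9 q7 0.19
d [  1.6  -0.3 -10.9]
dyaw rad -0.012
[418.22794162 304.9711689 ]
[342.10855199 362.18493332]
[262.42833486 422.07512943]
```

View pics/s13.png

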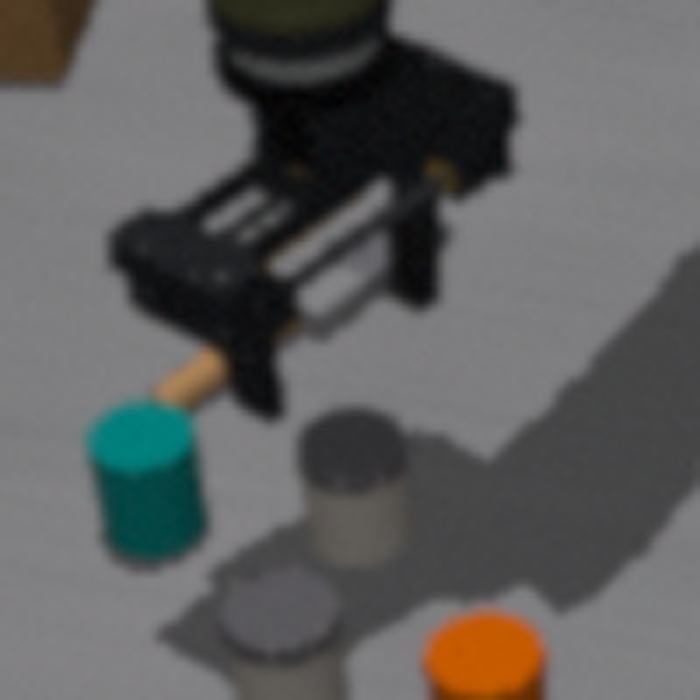

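```bash
python3 -m creep '[[0.002,0,-0.015,0.002,-0.003,0,0.088],[0,0,-0.025,0,0,0,0.088],[0,0,-0.025,0,0,0,0.088],[0,0,-0.01,0,0,0,0.088],[0,0,0,0,0,0,0.088]]'
python3 - <<'E'
from h import *
go((457,-205,22),-23.2)
E
```

```text
t: 15.22
position: [464.3, -199.1, 38.1]
eef_rot: [0.004, 0.828, 0.56, 0.004]
force: [-0.1, -0.4, -1.0]
width: 88.1
t 15.22 pos [ 464.3 -199.1   38.1] yaw -21.9 tiltfix wx,wy 0.0013 0.0108 F [-0.1 -0.4 -1. ] w 88.1 q7 0.2
d [ -7.3  -5.9 -16.1]
dyaw rad -0.023
```

```bash
python3 -m creep '[[-0.005,-0.004,-0.004,0,0.006,0,0.088],[-0.002,-0.001,-0.007,0,0.004,0,0.088],[0,0,-0.005,0,0,0,0.088],[0,0,0,0,0,0,0.088],[0,0,0,0,0,0,0.088]]'
python3 - <<'E'
from h import *
go((457,-205,22),-23.2)
E
```

```text
t: 15.63
position: [459.1, -203.7, 24.2]
eef_rot: [0.002, 0.828, 0.561, 0.001]
force: [-0.7, -0.0, -0.3]
width: 88.1
t 15.63 pos [ 459.1 -203.7   24.2] yaw -21.7 tiltfix wx,wy 0.0027 0.0042 F [-0.7 -0.  -0.3] w 88.1 q7 0.21
d [-2.1 -1.3 -2.2]
dyaw rad -0.026
```

```bash
python3 -m creep '[[-0.001,-0.001,-0.001,0.001,0.002,0,0.07],[0,0,0,0,0,0,0.05],[0,0,0,0,0,0,0.03],[0,0,0,0,0,0,0.03],[0,0,0,0,0,0,0.03]]'
python3 -m creep '[[0,0,0,0,0,0,0.03],[0,0,0,0,0,0,0.03],[0,0,0,0,0,0,0.03],[0,0,0,0,0,0,0.03],[0,0,0,0,0,0,0.03]]'
python3 - <<'E'
from h import *
go((457,-205,22),-23.2)
s=cam("scene");crop(s,220,110,320,210,7,"pics/s14.png")
E
```

```text
t: 16.05
position: [458.8, -205.4, 24.4]
eef_rot: [0.002, 0.828, 0.561, 0.001]
force: [-0.5, 1.4, 1.3]
width: 56.9
t: 16.47
position: [458.5, -205.3, 24.5]
eef_rot: [0.002, 0.828, 0.561, 0.001]
force: [-0.3, 1.2, 0.3]
width: 49.6
t 16.47 pos [ 458.5 -205.3   24.5] yaw -21.7 tiltfix wx,wy 0.0024 0.0038 F [-0.3  1.2  0.3] w 49.6 q7 0.21
d [-1.5  0.3 -2.5]
dyaw rad -0.026
```

View pics/s14.png

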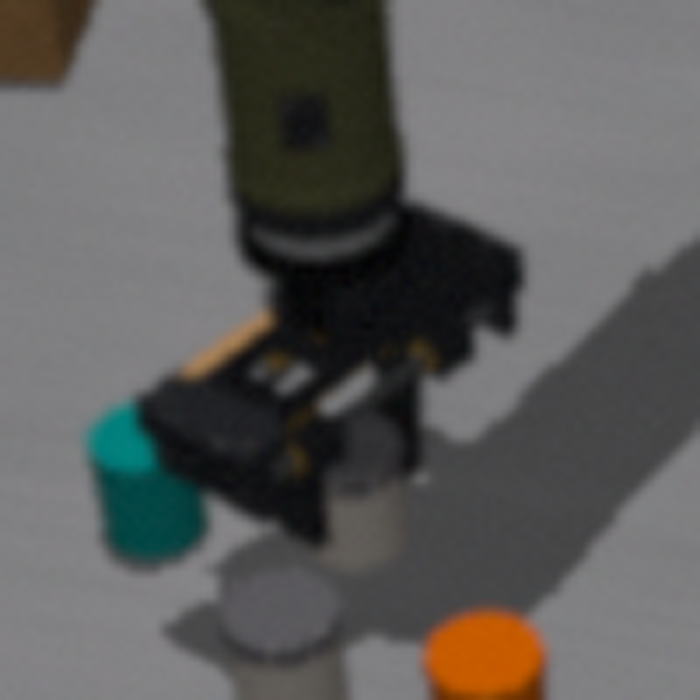

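```bash
python3 -m creep '[[0,0,0.015,0,0,0,0.03],[0,0,0.03,0,0,0,0.03],[0,0,0.03,0,0,0,0.03],[0,0,0.02,0,0,0,0.03],[0,0,0.01,0,0,0,0.03]]'
python3 -m creep '[[0.009,0.02,0.005,0.002,0,0.06,0.03],[0.011,0.034,0,0,0,0.08,0.03],[0.012,0.036,0,0,0,0.08,0.03],[0.012,0.036,0,0,0,0.08,0.03],[0.012,0.036,0,0,0,0.08,0.03]]'
python3 - <<'E'
from h import *
go((544.5,46,150),6.8)
E
```

```text
t: 16.93
position: [455.6, -203.9, 130.0]
eef_rot: [-0.002, 0.828, 0.561, -0.001]
force: [0.2, 0.5, -1.8]
width: 49.3
t: 17.35
position: [511.2, -49.0, 139.7]
eef_rot: [0.004, 0.709, 0.705, -0.001]
force: [-0.2, 0.3, -0.9]
width: 49.5
t 17.35 pos [511.2 -49.  139.7] yaw -0.4 tiltfix wx,wy 0.0075 0.0035 F [-0.2  0.3 -0.9] w 49.5 q7 0.16
d [33.3 95.  10.3]
dyaw rad 0.125
```

```bash
python3 -m creep '[[0.011,0.032,-0.003,0.002,0,0.03,0.03],[0.008,0.022,-0.005,0.002,0,0.02,0.03],[0.003,0.008,-0.005,0.002,0,0.01,0.03],[0.001,0.001,-0.005,0,0,0,0.03],[0,0,0,0,0,0,0.03]]'
python3 - <<'E'
from h import *
go((544.5,46,105),6.8)
s=cam("scene");crop(s,300,130,400,230,7,"pics/s15.png")
E
```

```text
t: 17.77
position: [536.4, 28.2, 120.4]
eef_rot: [0.0, 0.68, 0.733, 0.004]
force: [-0.4, 0.2, -0.7]
width: 49.3
t 17.77 pos [536.4  28.2 120.4] yaw 4.3 tiltfix wx,wy -0.0054 0.0056 F [-0.4  0.2 -0.7] w 49.3 q7 0.11
d [  8.1  17.8 -15.4]
dyaw rad 0.044
```

View pics/s15.png

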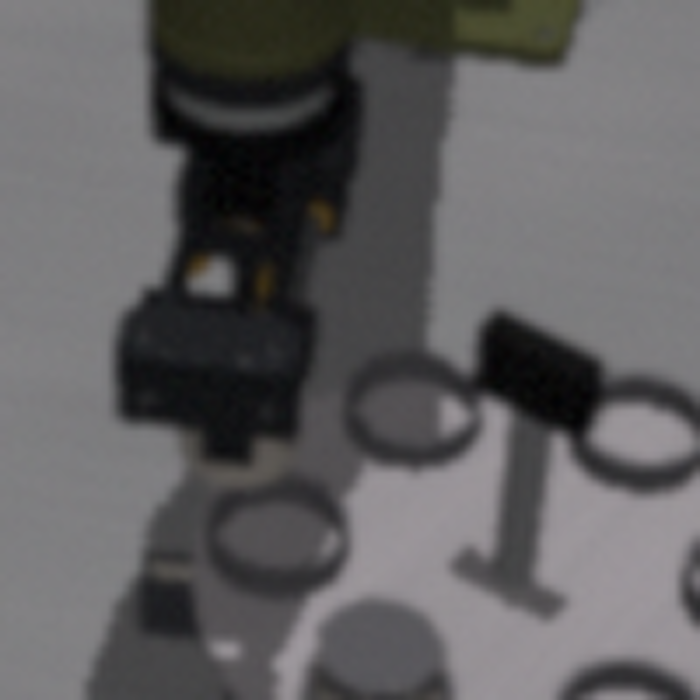

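```bash
python3 -m creep '[[0.006,0.012,-0.004,-0.003,0.003,0.02,0.03],[0.002,0.005,-0.005,-0.002,0.002,0.015,0.03],[0,0.001,0,0,0,0.005,0.03],[0,0,0,0,0,0,0.03]]'
python3 - <<'E'
from h import *
go((544.5,46,105),6.8)
s=cam("scene");crop(s,300,130,400,230,7,"pics/s16.png")
E
```

```text
t: 18.15
position: [543.9, 39.8, 111.0]
eef_rot: [0.001, 0.668, 0.744, -0.002]
force: [0.3, -0.5, -2.4]
width: 49.3
t 18.15 pos [543.9  39.8 111. ] yaw 6.1 tiltfix wx,wy 0.0045 -0.0016 F [ 0.3 -0.5 -2.4] w 49.3 q7 0.11
d [ 0.6  6.2 -6. ]
dyaw rad 0.011
```

View pics/s16.png

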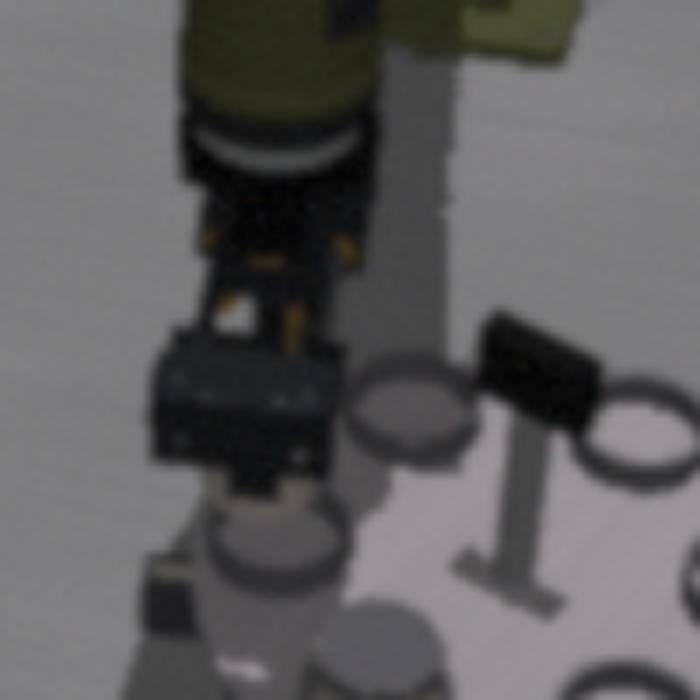

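```bash
python3 -m creep '[[0,0.004,-0.003,0.003,-0.001,0.008,0.03],[0,0.001,-0.008,0.001,0,0.003,0.03],[0,0,-0.008,0,0,0,0.03],[-0.001,-0.001,-0.007,0,0.001,0,0.03],[0,0,-0.003,0,0,0,0.03]]'
python3 - <<'E'
from h import *
go((544.5,46,76),6.8)
s=cam("scene");crop(s,300,150,400,250,7,"pics/s17.png")
E
```

```text
t: 18.62
position: [544.7, 47.3, 82.6]
eef_rot: [-0.0, 0.664, 0.748, 0.003]
force: [0.3, 3.0, 6.4]
width: 49.5
t 18.62 pos [544.7  47.3  82.6] yaw 6.9 tiltfix wx,wy -0.0056 0.0042 F [0.3 3.  6.4] w 49.5 q7 0.12
d [-0.2 -1.3 -6.6]
dyaw rad -0.001
```

View pics/s17.png

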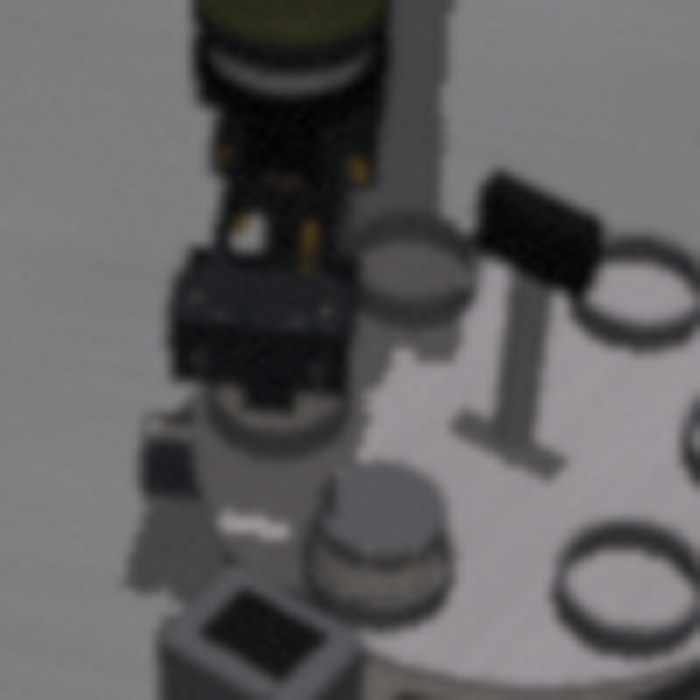

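```bash
python3 -m creep '[[0,-0.0005,-0.004,-0.004,0.003,0,0.03],[0,0,-0.003,0,0,0,0.03],[0,0,-0.002,0,0,0,0.03],[0,0,0,0,0,0,0.03]]'
python3 - <<'E'
from h import *
go((544.5,46,75.5),6.8)
E
```

```text
t: 19.0
position: [545.4, 45.9, 73.9]
eef_rot: [0.001, 0.664, 0.748, 0.001]
force: [-0.8, 3.8, -0.7]
width: 49.5
t 19.0 pos [545.4  45.9  73.9] yaw 6.8 tiltfix wx,wy -0.0006 0.0029 F [-0.8  3.8 -0.7] w 49.5 q7 0.12
d [-0.9  0.1  1.6]
dyaw rad -0.001
```

```bash
python3 -m creep '[[0,0,-0.0015,0,0,0,0.03],[0,0,-0.001,0,0,0,0.03]]'
python3 - <<'E'
from h import *
go((544.5,46,75.5),6.8)
s=cam("scene");crop(s,300,150,400,250,7,"pics/s18.png")
E
```

```text
t: 19.17
position: [545.9, 45.5, 73.3]
eef_rot: [0.001, 0.664, 0.748, 0.002]
force: [-2.4, 1.7, 17.3]
width: 49.3
t 19.17 pos [545.9  45.5  73.3] yaw 6.8 tiltfix wx,wy -0.0006 0.0044 F [-2.4  1.7 17.3] w 49.3 q7 0.12
d [-1.4  0.5  2.2]
dyaw rad -0.0
```

View pics/s18.png

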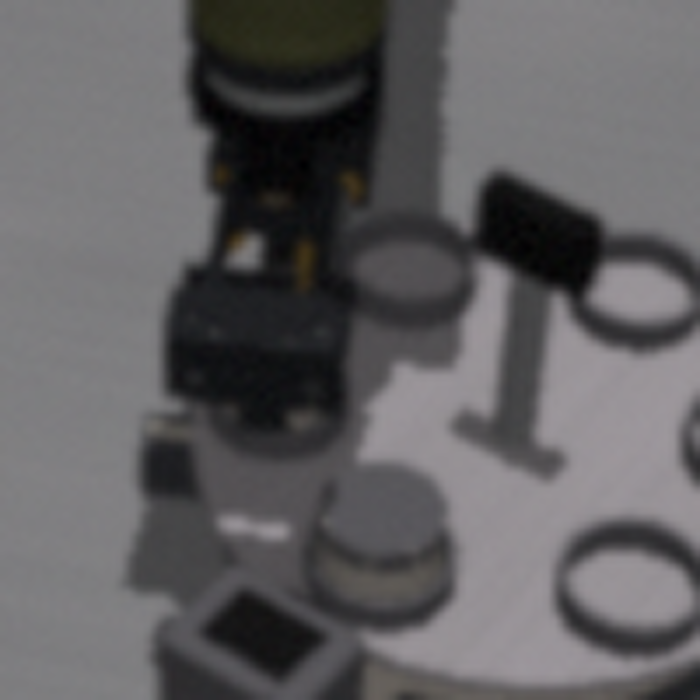

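```bash
python3 -m creep '[[0,0,0.0005,0,0,0,0.055],[0,0,0,0,0,0,0.06],[0,0,0,0,0,0,0.065],[0,0,0,0,0,0,0.066],[0,0,0,0,0,0,0.066]]'
python3 -m creep '[[-0.001,0,0.012,0,0.003,0,0.066],[0,0,0.03,0,0,0,0.066],[0,0,0.035,0,0,0,0.08],[0,0,0.035,0,0,-0.05,0.088],[0,0.002,0.03,0,0,-0.12,0.088]]'
python3 - <<'E'
from h import *
go((532,146,205),-83.2)
s=cam("scene");crop(s,300,150,400,250,7,"pics/s19.png")
E
```

```text
t: 19.63
position: [545.7, 42.4, 72.3]
eef_rot: [0.002, 0.665, 0.747, 0.0]
force: [0.6, 0.5, -0.2]
width: 65.9
t: 20.05
position: [538.0, 42.1, 210.7]
eef_rot: [-0.005, 0.727, 0.686, -0.008]
force: [0.0, 0.2, -0.6]
width: 83.9
t 20.05 pos [538.   42.1 210.7] yaw -3.3 tiltfix wx,wy 0.0033 -0.0195 F [ 0.   0.2 -0.6] w 83.9 q7 -0.03
d [ -6.  103.9  -5.7]
dyaw rad -1.394
```

View pics/s19.png

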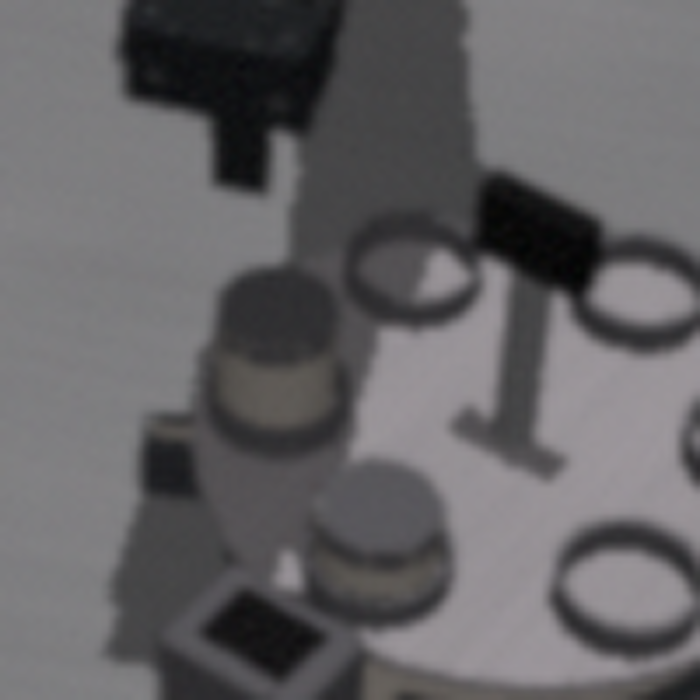

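```bash
python3 -m creep '[[-0.001,0.02,0.002,0,-0.003,-0.06,0.088],[-0.001,0.025,0,0.002,-0.003,-0.05,0.088],[-0.001,0.025,0,0.001,-0.003,-0.05,0.088],[0,0.012,0,0,-0.002,-0.03,0.088],[0,0.004,-0.005,0,0,0,0.088]]'
python3 - <<'E'
from h import *
go((532,147,195),-23.2)
E
```

```text
t: 20.52
position: [541.3, 128.6, 216.6]
eef_rot: [0.003, 0.797, 0.605, 0.005]
force: [0.4, 0.3, -0.1]
width: 88.0
t 20.52 pos [541.3 128.6 216.6] yaw -15.6 tiltfix wx,wy -0.0008 0.012 F [ 0.4  0.3 -0.1] w 88.0 q7 -0.32
d [ -9.3  18.4 -21.6]
dyaw rad -0.133
```

```bash
python3 -m creep '[[-0.005,0.012,-0.01,0,0.005,-0.06,0.088],[-0.003,0.004,-0.015,0,0.004,-0.05,0.088],[0,0.001,-0.01,0,0,-0.02,0.088],[0,0,0,0,0,0,0.088],[0,0,0,0,0,0,0.088]]'
python3 - <<'E'
from h import *
go((532,147,190),-23.2)
E
```

```text
t: 20.93
position: [532.0, 144.9, 176.7]
eef_rot: [0.001, 0.834, 0.552, -0.001]
force: [-0.2, -0.4, -0.1]
width: 88.1
t 20.93 pos [532.  144.9 176.7] yaw -23.0 tiltfix wx,wy 0.0037 -0.0003 F [-0.2 -0.4 -0.1] w 88.1 q7 -0.43
d [ 0.   2.1 13.3]
dyaw rad -0.004
```

```bash
python3 -m creep '[[-0.001,0.002,-0.01,0.002,0,0,0.08],[-0.001,0,-0.012,0,0,0,0.06],[0,0,-0.004,0,0.002,0,0.04],[0,0,0,0,0.002,0,0.02],[0,0,0,0,0,0,0.005]]'
python3 -m creep '[[0,0,0,0,0,0,0.005],[0,0,0,0,0,0,0.005],[0,0,0,0,0,0,0.005],[0,0,0,0,0,0,0.005],[0,0,0,0,0,0,0.005]]'
python3 - <<'E'
from h import *
go((532,147,148),-23.2)
E
```

```text
t: 21.35
position: [531.7, 143.4, 149.7]
eef_rot: [0.0, 0.834, 0.552, -0.001]
force: [0.5, -0.4, 0.2]
width: 56.9
t: 21.77
position: [533.3, 143.0, 151.5]
eef_rot: [0.001, 0.834, 0.552, 0.0]
force: [-0.3, 0.1, -0.5]
width: 23.4
t 21.77 pos [533.3 143.  151.5] yaw -23.0 tiltfix wx,wy 0.0015 0.0016 F [-0.3  0.1 -0.5] w 23.4 q7 -0.41
d [-1.3  4.  -3.5]
dyaw rad -0.003
```

```bash
python3 -m creep '[[0,0.003,0,0,0,0,0.005],[0,0,0,0,0,0,0.005],[0,0,0,0,0,0,0.005],[0,0,0,0,0,0,0.005]]'
python3 - <<'E'
from h import *
go((532,147,148),-23.2)
E
```

```text
t: 22.1
position: [531.3, 145.5, 151.4]
eef_rot: [0.001, 0.834, 0.551, -0.002]
force: [-1.2, -0.5, -0.4]
width: 15.9
t 22.1 pos [531.3 145.5 151.4] yaw -23.1 tiltfix wx,wy 0.0027 -0.0021 F [-1.2 -0.5 -0.4] w 15.9 q7 -0.41
d [ 0.7  1.5 -3.4]
dyaw rad -0.002
```

```bash
python3 -m creep '[[0,0,0,0,0,0.06,0.005],[0,0,0,0,0,0.1,0.005],[0,0,0,0,0,0.1,0.005],[0,0,0,0,0,0.1,0.005],[0,0,0,0,0,0.1,0.005]]'
python3 -m creep '[[0,0,0,0,0,0.1,0.005],[0,0,0,0,0,0.1,0.005],[0,0,0,0,0,0.1,0.005],[0,0,0,0,0,0.1,0.005],[0,0,0,0,0,0.1,0.005]]'
python3 - <<'E'
from h import *
go((532,147,148),36.8)
E
```

```text
t: 22.52
position: [532.0, 145.4, 151.4]
eef_rot: [0.001, 0.683, 0.731, -0.001]
force: [-1.1, 0.1, -0.5]
width: 15.5
t: 22.93
position: [532.7, 145.6, 151.4]
eef_rot: [0.002, 0.471, 0.882, 0.0]
force: [-0.3, -0.7, -1.9]
width: 15.7
t 22.93 pos [532.7 145.6 151.4] yaw 33.8 tiltfix wx,wy 0.0014 0.0031 F [-0.3 -0.7 -1.9] w 15.7 q7 0.24
d [-0.7  1.4 -3.4]
dyaw rad 0.052
```

```bash
python3 -m creep '[[0,0,0,0,0,0.045,0.005],[0,0,0,0,0,0.01,0.005],[0,0,0,0,0,0,0.005]]'
python3 - <<'E'
from h import *
go((532,147,148),36.8)
E
python3 -m creep '[[0,0,0,0,0,0,0.03],[0,0,0,0,0,0,0.05],[0,0,0.005,0,0,0,0.07],[0,0,0.02,0,0,0,0.08],[0,0,0.03,0,0,0,0.088]]'
python3 -m creep '[[0,-0.01,0.035,0,0,-0.04,0.088],[0.002,-0.035,0.01,0,0,-0.04,0.088],[0.002,-0.038,0,0,0,-0.04,0.088],[0.002,-0.038,0,0,0,-0.04,0.088],[0.002,-0.038,0,0,0,-0.04,0.088]]'
python3 - <<'E'
from h import *
go((579,-192,150),6.8)
s=cam("scene");crop(s,180,130,440,290,3,"pics/s20.png");t=cam("top");crop(t,220,130,460,280,3.3,"pics/t20.png")
E
```

```text
t: 23.18
position: [532.8, 145.7, 151.4]
eef_rot: [0.001, 0.444, 0.896, 0.0]
force: [-0.5, -0.4, -0.2]
width: 15.8
t 23.18 pos [532.8 145.7 151.4] yaw 37.3 tiltfix wx,wy 0.0003 0.0029 F [-0.5 -0.4 -0.2] w 15.8 q7 0.28
d [-0.8  1.3 -3.4]
dyaw rad -0.008
t: 23.6
position: [530.6, 145.4, 203.6]
eef_rot: [-0.001, 0.446, 0.895, -0.002]
force: [0.1, -0.1, -0.4]
width: 46.9
t: 24.02
position: [543.1, -4.0, 259.8]
eef_rot: [0.004, 0.528, 0.849, 0.007]
force: [0.5, -0.8, -0.2]
width: 80.1
t 24.02 pos [543.1  -4.  259.8] yaw 26.3 tiltfix wx,wy -0.0087 0.0141 F [ 0.5 -0.8 -0.2] w 80.1 q7 0.41
d [  35.9 -188.  -109.8]
dyaw rad -0.34
```

View pics/s20.png

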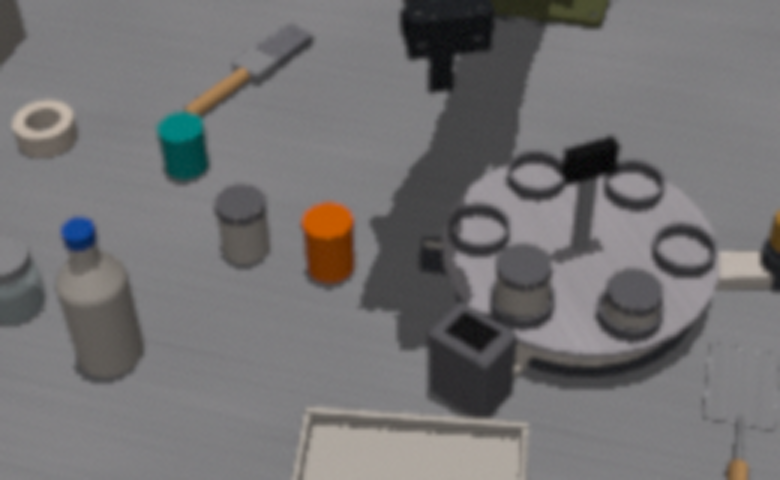

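View pics/t20.png

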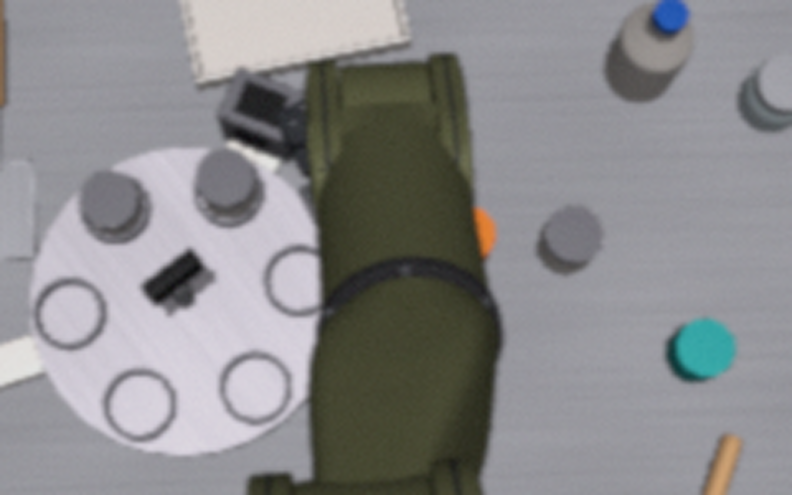

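```bash
python3 -m creep '[[0.008,-0.036,-0.018,-0.003,0.004,-0.07,0.088],[0.008,-0.036,-0.02,-0.003,0.004,-0.07,0.088],[0.007,-0.036,-0.02,-0.002,0.004,-0.07,0.088],[0.006,-0.03,-0.02,0,0.003,-0.06,0.088],[0.003,-0.015,-0.015,0,0.003,-0.03,0.088]]'
python3 - <<'E'
from h import *
go((579,-192,110),6.8)
E
```

```text
t: 24.53
position: [579.1, -158.7, 172.5]
eef_rot: [0.006, 0.656, 0.755, 0.001]
force: [0.3, 0.5, -0.7]
width: 87.9
t 24.53 pos [ 579.1 -158.7  172.5] yaw 8.0 tiltfix wx,wy 0.006 0.0106 F [ 0.3  0.5 -0.7] w 87.9 q7 0.42
d [ -0.1 -33.3 -62.5]
dyaw rad -0.022
```

```bash
python3 -m creep '[[0,-0.018,-0.015,0.004,0.004,-0.01,0.088],[-0.002,-0.008,-0.015,0.002,0.003,-0.01,0.088],[0,-0.002,-0.015,0,0,0,0.088],[0,0,-0.008,0,0,0,0.088],[0,0,0,0,0,0,0.088]]'
python3 - <<'E'
from h import *
go((579,-192,100),6.8)
s=cam("scene");crop(s,210,110,330,230,6,"pics/s21.png")
p=bot.read_state()["position"]
for k in(-52,0,52): print((proj(s,p+k*np.array([.99,.12,0]))+[.3,1.5]-[210,110])*6)
print("lid if centred",(proj(s,[p[0],p[1],69])+[.3,1.7]-[210,110])*6, (proj(s,[579,-192,69])+[.3,1.7]-[210,110])*6)
E
```

```text
t: 24.95
position: [577.4, -193.2, 115.0]
eef_rot: [0.002, 0.667, 0.745, -0.0]
force: [-0.1, 0.7, 0.1]
width: 88.4
t 24.95 pos [ 577.4 -193.2  115. ] yaw 6.3 tiltfix wx,wy 0.0033 0.0025 F [-0.1  0.7  0.1] w 88.4 q7 0.45
d [  1.6   1.2 -15. ]
dyaw rad 0.01
[313.52296315 389.22239418]
[287.48758729 457.99459361]
[259.81444677 531.09293292]
lid if centred [297.45044162 528.19975158] [298.537363   530.16427485]
```

View pics/s21.png

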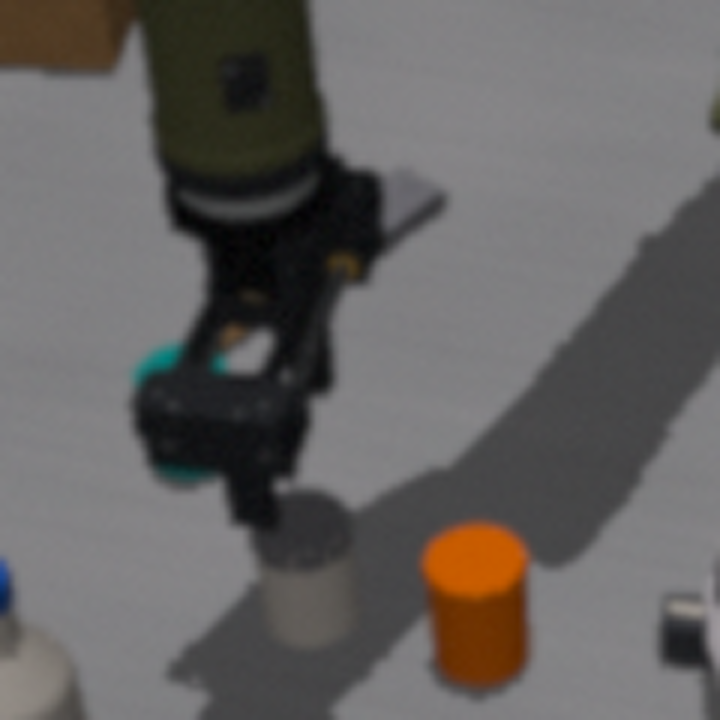

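```bash
python3 -m creep '[[0,0.001,-0.015,0.002,0.002,0,0.088],[-0.001,0,-0.022,0,0,0,0.088],[-0.001,0,-0.022,0,0.002,0,0.088],[-0.001,0,-0.012,0,0.002,0,0.088],[0,0,0,0,0,0,0.088]]'
python3 - <<'E'
from h import *
go((578.5,-190.5,24),6.8)
E
```

```text
t: 25.42
position: [581.1, -188.0, 49.0]
eef_rot: [0.004, 0.665, 0.747, 0.003]
force: [-0.2, -1.5, -0.1]
width: 87.9
t 25.42 pos [ 581.1 -188.    49. ] yaw 6.6 tiltfix wx,wy 0.002 0.01 F [-0.2 -1.5 -0.1] w 87.9 q7 0.46
d [ -2.6  -2.5 -25. ]
dyaw rad 0.003
```

```bash
python3 -m creep '[[-0.002,-0.002,-0.006,0.001,0.006,0,0.088],[-0.001,-0.001,-0.01,0,0.003,0,0.088],[0,0,-0.006,0,0,0,0.088],[0,0,0,0,0,0,0.088],[0,0,0,0,0,0,0.088]]'
python3 - <<'E'
from h import *
go((578.5,-190.5,24),6.8)
E
```

```text
t: 25.83
position: [580.9, -190.7, 28.9]
eef_rot: [0.003, 0.664, 0.747, 0.001]
force: [-0.6, 0.4, -0.4]
width: 87.9
t 25.83 pos [ 580.9 -190.7   28.9] yaw 6.7 tiltfix wx,wy 0.002 0.006 F [-0.6  0.4 -0.4] w 87.9 q7 0.46
d [-2.4  0.2 -4.9]
dyaw rad 0.001
```

```bash
python3 -m creep '[[-0.001,0,-0.003,0.001,0.003,0,0.07],[0,0,0,0,0,0,0.05],[0,0,0,0,0,0,0.03],[0,0,0,0,0,0,0.03],[0,0,0,0,0,0,0.03]]'
python3 -m creep '[[0,0,0,0,0,0,0.03],[0,0,0,0,0,0,0.03],[0,0,0,0,0,0,0.03],[0,0,0,0,0,0,0.03],[0,0,0,0,0,0,0.03]]'
python3 - <<'E'
from h import *
go((579,-192,100),6.8)
s=cam("scene");crop(s,210,110,330,230,6,"pics/s22.png")
E
```

```text
t: 26.25
position: [580.7, -191.2, 27.0]
eef_rot: [0.002, 0.665, 0.747, 0.001]
force: [-0.6, -0.3, -0.8]
width: 56.9
t: 26.67
position: [580.3, -191.2, 27.1]
eef_rot: [0.002, 0.665, 0.747, 0.001]
force: [-0.0, -0.3, -1.5]
width: 49.3
t 26.67 pos [ 580.3 -191.2   27.1] yaw 6.7 tiltfix wx,wy 0.0016 0.0042 F [-0.  -0.3 -1.5] w 49.3 q7 0.46
d [-1.3 -0.8 72.9]
dyaw rad 0.002
```

View pics/s22.png

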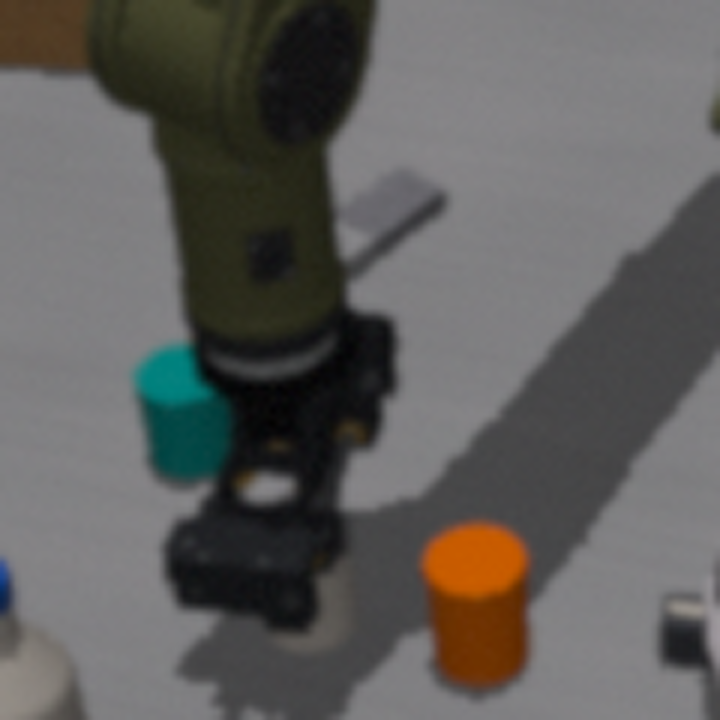

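```bash
python3 -m creep '[[0,0,0.015,0,0,0,0.03],[0,0,0.03,0,0,0,0.03],[0,0,0.035,0,0,0,0.03],[0,0,0.03,0,0,0,0.03],[0,0,0.015,0,0,0,0.03]]'
python3 -m creep '[[-0.002,0.015,0.01,0.002,0,0,0.03],[-0.004,0.03,0,0,0,0,0.03],[-0.006,0.036,0,0,0,0,0.03],[-0.006,0.036,0,0,0,0,0.03],[-0.006,0.036,0,0,0,0,0.03]]'
python3 - <<'E'
from h import *
go((544.5,46,150),6.8)
E
```

```text
t: 27.13
position: [575.3, -189.3, 150.9]
eef_rot: [-0.004, 0.664, 0.747, -0.002]
force: [0.4, 0.2, -1.8]
width: 49.4
t: 27.55
position: [553.9, -46.1, 168.1]
eef_rot: [0.005, 0.672, 0.741, -0.0]
force: [-0.1, 0.5, -0.7]
width: 49.8
t 27.55 pos [553.9 -46.1 168.1] yaw 5.6 tiltfix wx,wy 0.0073 0.0073 F [-0.1  0.5 -0.7] w 49.8 q7 0.23
d [ -9.4  92.1 -18.1]
dyaw rad 0.022
```

```bash
python3 -m creep '[[-0.003,0.03,-0.008,0.003,0.002,0.006,0.03],[-0.002,0.022,-0.01,0.002,0.002,0.006,0.03],[0,0.009,-0.01,0,0,0.004,0.03],[0,0.002,-0.008,0,0,0,0.03],[0,0,0,0,0,0,0.03]]'
python3 - <<'E'
from h import *
go((544.5,46,110),6.8)
E
```

```text
t: 27.97
position: [546.8, 30.7, 130.9]
eef_rot: [-0.0, 0.66, 0.751, 0.003]
force: [-0.3, -0.3, -1.6]
width: 49.0
t 27.97 pos [546.8  30.7 130.9] yaw 7.3 tiltfix wx,wy -0.0042 0.0029 F [-0.3 -0.3 -1.6] w 49.0 q7 0.15
d [ -2.3  15.3 -20.9]
dyaw rad -0.009
```

```bash
python3 -m creep '[[-0.001,0.01,-0.005,-0.003,0.002,-0.004,0.03],[-0.001,0.006,-0.006,0,0.001,-0.003,0.03],[0,0.001,-0.004,0,0,0,0.03],[0,0,0,0,0,0,0.03]]'
python3 - <<'E'
from h import *
go((544.5,46,110),6.8)
s=cam("scene");crop(s,300,130,400,230,7,"pics/s23.png")
E
```

```text
t: 28.3
position: [545.8, 42.9, 114.3]
eef_rot: [0.001, 0.666, 0.746, -0.001]
force: [-1.1, -1.1, -2.8]
width: 49.3
t 28.3 pos [545.8  42.9 114.3] yaw 6.4 tiltfix wx,wy 0.0029 0.0005 F [-1.1 -1.1 -2.8] w 49.3 q7 0.12
d [-1.3  3.1 -4.3]
dyaw rad 0.007
```

View pics/s23.png

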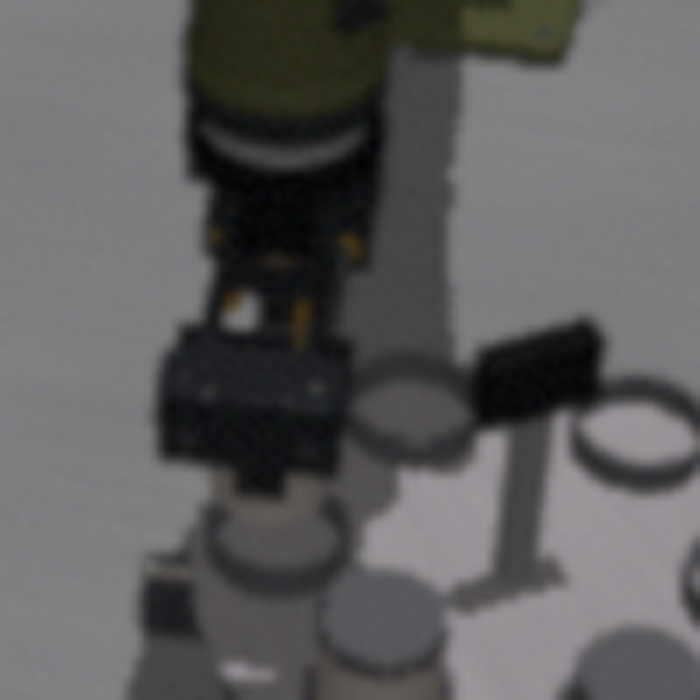

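```bash
python3 -m creep '[[-0.001,0.002,-0.004,0.002,0,0.004,0.03],[0,0,-0.008,0.001,0,0.003,0.03],[0,0,-0.008,0,0,0,0.03],[-0.001,-0.001,-0.007,0,0.001,0,0.03],[0,0,-0.004,0,0,0,0.03]]'
python3 - <<'E'
from h import *
go((544.5,46,78),6.8)
E
```

```text
t: 28.77
position: [547.1, 46.7, 85.5]
eef_rot: [0.001, 0.664, 0.748, 0.005]
force: [-3.3, 5.6, 14.3]
width: 49.5
t 28.77 pos [547.1  46.7  85.5] yaw 6.8 tiltfix wx,wy -0.0067 0.008 F [-3.3  5.6 14.3] w 49.5 q7 0.13
d [-2.6 -0.7 -7.5]
dyaw rad -0.001
```

```bash
python3 -m creep '[[-0.002,0.0005,0,-0.005,0.006,0,0.03],[0,0,-0.002,-0.001,0.002,0,0.03],[0,0,-0.003,0,0,0,0.03]]'
python3 - <<'E'
from h import *
go((544.5,46,78),6.8)
E
```

```text
t: 29.02
position: [545.1, 48.2, 79.5]
eef_rot: [-0.001, 0.663, 0.748, 0.001]
force: [0.1, -0.6, -1.1]
width: 49.1
t 29.02 pos [545.1  48.2  79.5] yaw 6.9 tiltfix wx,wy -0.0021 0.0001 F [ 0.1 -0.6 -1.1] w 49.1 q7 0.13
d [-0.6 -2.2 -1.5]
dyaw rad -0.001
```

```bash
python3 -m creep '[[0,-0.0005,-0.002,-0.001,0,0,0.03],[0,0,-0.0015,0,0,0,0.03],[0,0,-0.001,0,0,0,0.03]]'
python3 - <<'E'
from h import *
go((544.5,46,78),6.8)
s=cam("scene");crop(s,300,150,400,250,7,"pics/s24.png")
E
```

```text
t: 29.27
position: [546.0, 46.3, 76.6]
eef_rot: [0.001, 0.664, 0.748, 0.001]
force: [-2.8, 1.8, 14.2]
width: 49.7
t 29.27 pos [546.   46.3  76.6] yaw 6.8 tiltfix wx,wy -0.0004 0.002 F [-2.8  1.8 14.2] w 49.7 q7 0.13
d [-1.5 -0.3  1.4]
dyaw rad 0.0
```

View pics/s24.png

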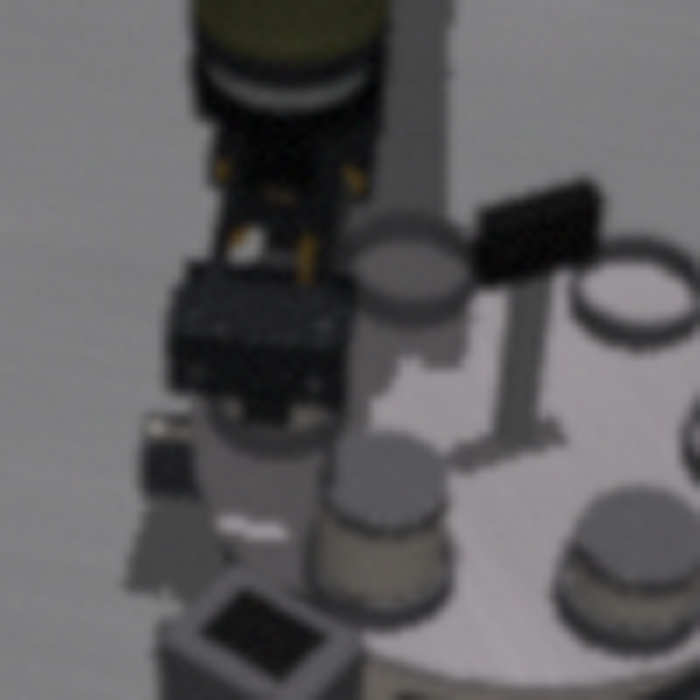

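```bash
python3 -m creep '[[0,0,0.0005,0,0,0,0.055],[0,0,0,0,0,0,0.06],[0,0,0,0,0,0,0.063],[0,0,0,0,0,0,0.064],[0,0,0,0,0,0,0.064]]'
python3 -m creep '[[-0.001,0,0.012,0,0.003,0,0.064],[0,0,0.03,0,0,0,0.064],[0,0,0.035,0,0,0,0.064],[0,0,0.035,0,0,0.03,0.08],[0,0.002,0.03,0,0,0.08,0.088]]'
python3 - <<'E'
from h import *
go((532,147,205),36.8)
s=cam("scene");crop(s,300,150,400,250,7,"pics/s25.png")
E
```

```text
t: 29.73
position: [546.4, 44.2, 76.6]
eef_rot: [0.002, 0.665, 0.747, 0.0]
force: [0.3, -0.6, 0.3]
width: 64.0
t: 30.15
position: [538.8, 44.5, 215.3]
eef_rot: [-0.005, 0.622, 0.783, -0.009]
force: [0.3, -0.4, 0.0]
width: 75.5
t 30.15 pos [538.8  44.5 215.3] yaw 13.0 tiltfix wx,wy 0.0076 -0.0185 F [ 0.3 -0.4  0. ] w 75.5 q7 0.17
d [ -6.8 102.5 -10.3]
dyaw rad 0.415
```

View pics/s25.png

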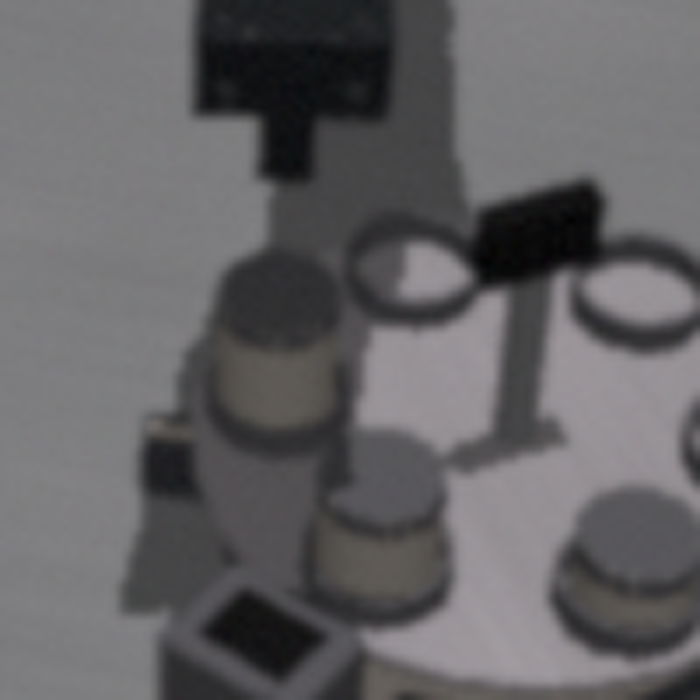

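```bash
python3 -m creep '[[-0.001,0.02,0,0.002,-0.004,0.1,0.088],[0,0.025,0,0.002,-0.004,0.1,0.088],[0,0.022,-0.004,0.002,-0.004,0.08,0.088],[0,0.01,-0.004,0,-0.002,0.04,0.088],[0,0.004,-0.004,0,0,0.01,0.088]]'
python3 - <<'E'
from h import *
go((532,147,195),36.8)
E
```

```text
t: 30.62
position: [544.1, 126.3, 212.4]
eef_rot: [0.008, 0.479, 0.878, 0.005]
force: [-0.2, 0.3, -0.4]
width: 88.3
t 30.62 pos [544.1 126.3 212.4] yaw 32.7 tiltfix wx,wy -0.0018 0.0184 F [-0.2  0.3 -0.4] w 88.3 q7 0.29
d [-12.1  20.7 -17.4]
dyaw rad 0.071
```

```bash
python3 -m creep '[[-0.007,0.013,-0.008,0,0.008,0.03,0.088],[-0.005,0.006,-0.01,0,0.005,0.03,0.088],[0,0.002,-0.008,0,0,0.01,0.088],[0,0,0,0,0,0,0.088],[0,0,0,0,0,0,0.088]]'
python3 - <<'E'
from h import *
go((532,147,190),36.8)
E
```

```text
t: 31.03
position: [528.6, 146.5, 180.3]
eef_rot: [-0.001, 0.448, 0.894, -0.001]
force: [-0.4, -0.6, 0.2]
width: 88.2
t 31.03 pos [528.6 146.5 180.3] yaw 36.8 tiltfix wx,wy 0.0016 -0.0028 F [-0.4 -0.6  0.2] w 88.2 q7 0.31
d [3.4 0.5 9.7]
dyaw rad -0.0
```

```bash
python3 -m creep '[[0.002,0,-0.01,0.001,-0.002,0,0.08],[0,0,-0.012,0,0,0,0.06],[0,0,-0.006,0,0,0,0.04],[0,0,0,0,0,0,0.02],[0,0,0,0,0,0,0.005]]'
python3 -m creep '[[0,0,0,0,0,0,0.005],[0,0,0,0,0,0,0.005],[0,0,0,0,0,0,0.005],[0,0,0,0,0,0,0.005],[0,0,0,0,0,0,0.005]]'
python3 - <<'E'
from h import *
go((532,147,150),36.8)
E
```

```text
t: 31.45
position: [532.2, 142.7, 149.7]
eef_rot: [0.001, 0.45, 0.893, -0.001]
force: [-0.7, 0.4, -0.4]
width: 56.6
t: 31.87
position: [533.6, 142.3, 151.2]
eef_rot: [0.002, 0.451, 0.892, -0.0]
force: [-0.5, 0.6, -0.7]
width: 23.3
t 31.87 pos [533.6 142.3 151.2] yaw 36.4 tiltfix wx,wy 0.0024 0.0038 F [-0.5  0.6 -0.7] w 23.3 q7 0.31
d [-1.6  4.7 -1.2]
dyaw rad 0.007
```

```bash
python3 -m creep '[[-0.001,0.004,-0.001,0.002,0.002,0,0.005],[0,0,0,0,0,0.005,0.005],[0,0,0,0,0,0,0.005],[0,0,0,0,0,0,0.005]]'
python3 - <<'E'
from h import *
go((532,147,150),36.8)
E
```

```text
t: 32.2
position: [532.6, 145.9, 150.5]
eef_rot: [0.001, 0.449, 0.894, 0.0]
force: [1.4, -0.9, 0.6]
width: 16.0
t 32.2 pos [532.6 145.9 150.5] yaw 36.7 tiltfix wx,wy 0.0011 0.0021 F [ 1.4 -0.9  0.6] w 16.0 q7 0.31
d [-0.6  1.1 -0.5]
dyaw rad 0.002
```

```bash
python3 -m creep '[[0,0,0,0,0,0.06,0.005],[0,0,0,0,0,0.1,0.005],[0,0,0,0,0,0.1,0.005],[0,0,0,0,0,0.1,0.005],[0,0,0,0,0,0.1,0.005]]'
python3 -m creep '[[0,0,0,0,0,0.1,0.005],[0,0,0,0,0,0.1,0.005],[0,0,0,0,0,0.1,0.005],[0,0,0,0,0,0.1,0.005],[0,0,0,0,0,0.1,0.005]]'
python3 - <<'E'
from h import *
go((532,147,150),96.8)
E
```

```text
t: 32.62
position: [532.9, 146.3, 150.5]
eef_rot: [0.001, 0.228, 0.974, 0.001]
force: [0.1, 0.4, -0.5]
width: 15.9
t: 33.03
position: [533.0, 146.9, 150.5]
eef_rot: [0.001, -0.031, 1.0, 0.002]
force: [-0.3, 0.5, -0.8]
width: 15.9
t 33.03 pos [533.  146.9 150.5] yaw 93.6 tiltfix wx,wy -0.0032 0.0019 F [-0.3  0.5 -0.8] w 15.9 q7 0.98
d [-1.   0.1 -0.5]
dyaw rad 0.056
```

```bash
python3 -m creep '[[0,0,0,0,0,0.045,0.005],[0,0,0,0,0,0.01,0.005],[0,0,0,0,0,0,0.005]]'
python3 - <<'E'
from h import *
go((532,147,148),96.8)
E
python3 -m creep '[[0,0,0,0,0,0,0.03],[0,0,0,0,0,0,0.05],[0,0,0.005,0,0,0,0.07],[0,0,0.02,0,0,0,0.08],[0,0,0.03,0,0,0,0.088]]'
python3 -m creep '[[0,0.01,0.03,0,0,0.12,0.088],[-0.008,0.025,0.005,0,0,0.12,0.088],[-0.008,0.03,0,0,0,0.12,0.088],[-0.008,0.03,0,0,0,0.12,0.088],[-0.008,0.03,0,0,0,0.12,0.088]]'
python3 - <<'E'
from h import *
go((472.5,343,150),200)
s=cam("scene");crop(s,300,130,480,270,4,"pics/s26.png");t=cam("top");crop(t,190,130,350,280,4,"pics/t26.png")
E
```

```text
t: 33.28
position: [533.0, 147.0, 150.5]
eef_rot: [0.001, -0.062, 0.998, 0.002]
force: [-0.4, 1.2, 0.1]
width: 15.3
t 33.28 pos [533.  147.  150.5] yaw 97.1 tiltfix wx,wy -0.004 0.0012 F [-0.4  1.2  0.1] w 15.3 q7 1.02
d [-1.   0.  -2.5]
dyaw rad -0.005
t: 33.7
position: [529.4, 146.5, 202.5]
eef_rot: [-0.005, -0.06, 0.998, 0.001]
force: [1.3, -0.1, -0.3]
width: 46.8
t: 34.12
position: [502.4, 267.5, 247.6]
eef_rot: [0.003, -0.354, 0.935, -0.003]
force: [-0.4, 0.4, -0.0]
width: 80.1
t 34.12 pos [502.4 267.5 247.6] yaw 131.5 tiltfix wx,wy 0.0042 0.0074 F [-0.4  0.4 -0. ] w 80.1 q7 1.35
d [-29.9  75.5 -97.6]
dyaw rad 1.195
```

View pics/s26.png

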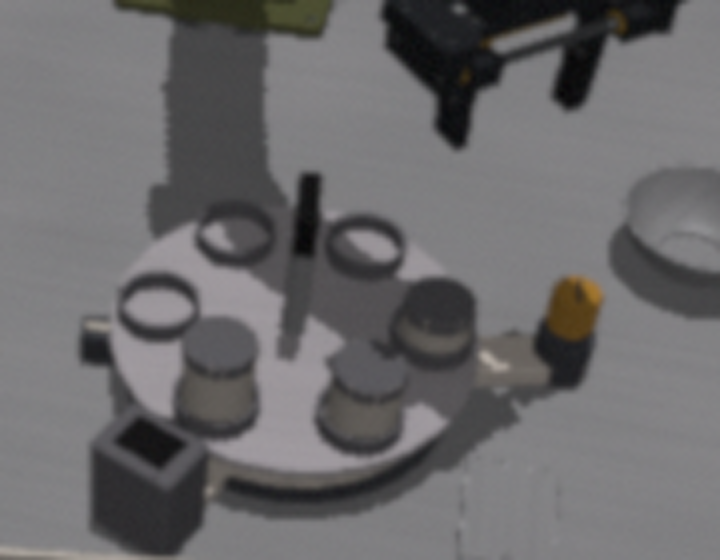

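View pics/t26.png

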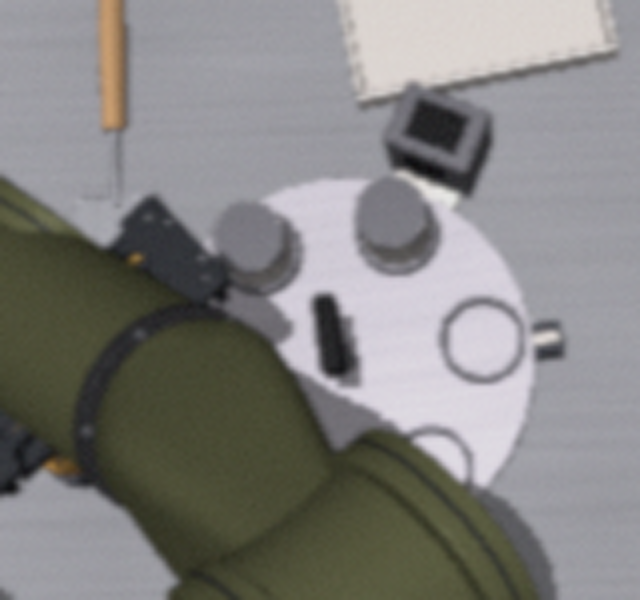

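```bash
python3 -m creep '[[-0.006,0.016,-0.015,0.001,0.002,0.12,0.088],[-0.005,0.014,-0.015,0.001,0.002,0.12,0.088],[-0.003,0.01,-0.015,0,0,0.12,0.088],[-0.002,0.005,-0.015,0,0,0.12,0.088],[0,0.002,-0.01,0,0,0.12,0.088]]'
python3 -m creep '[[0,0,-0.01,0,0,0.12,0.088],[0,0,0,0,0,0.12,0.088],[0,0,0,0,0,0.12,0.088],[0,0,0,0,0,0.1,0.088],[0,0,0,0,0,0,0.088]]'
python3 - <<'E'
from h import *
go((472.5,343,130),200)
print(st()[-1])
E
```

```text
t: 34.63
position: [485.0, 323.7, 180.0]
eef_rot: [0.006, -0.622, 0.783, 0.002]
force: [0.2, 0.2, -0.1]
width: 87.9
t: 35.05
position: [484.4, 320.7, 166.7]
eef_rot: [-0.002, 0.79, -0.614, -0.003]
force: [-0.0, -0.2, 0.3]
width: 88.1
t 35.05 pos [484.4 320.7 166.7] yaw -165.7 tiltfix wx,wy -0.0059 -0.0024 F [-0.  -0.2  0.3] w 88.1 q7 2.08
d [-11.9  22.3 -36.7]
dyaw rad 0.099
[-0.25  0.82 -0.74  1.76  0.7   0.85  2.08]
```

```bash
python3 -m creep '[[-0.007,0.014,-0.01,-0.003,-0.001,0.1,0.088],[-0.004,0.007,-0.012,-0.002,-0.001,0.08,0.088],[-0.001,0.002,-0.01,0,0,0.03,0.088],[0,0,0,0,0,0,0.088],[0,0,0,0,0,0,0.088]]'
python3 - <<'E'
from h import *
go((472.5,343,110),200)
s=cam("scene");crop(s,390,130,510,250,6,"pics/s27.png")
p=bot.read_state()["position"];print((proj(s,p)+[.3,1.7]-[390,130])*6,"head",(proj(s,[472.5,343,81])+[.3,1.7]-[390,130])*6)
q=bot.read_state()["eef_rot"];m=R.from_quat([q[1],q[2],q[3],q[0]]).as_matrix()
for k in(-52,52): print((proj(s,p+k*m[:,1])+[.3,1.7]-[390,130])*6)
E
```

```text
t: 35.47
position: [474.5, 341.4, 134.2]
eef_rot: [0.0, 0.846, -0.533, 0.001]
force: [-0.2, 0.4, -0.4]
width: 88.0
t 35.47 pos [474.5 341.4 134.2] yaw -154.4 tiltfix wx,wy 0.002 0.002 F [-0.2  0.4 -0.4] w 88.0 q7 2.16
d [ -2.    1.6 -24.2]
dyaw rad -0.097
[349.02481621 365.79352496] head [330.31357967 444.12354574]
[394.70781803 442.39350778]
[306.15341113 293.9079491 ]
```

View pics/s27.png

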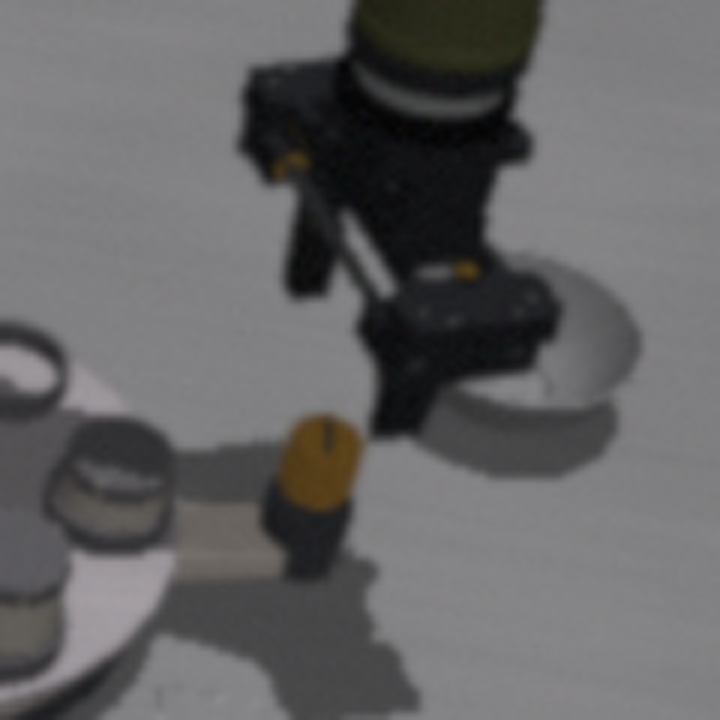

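```bash
python3 -m creep '[[-0.002,0.002,-0.012,0.001,0.001,0,0.088],[-0.001,0,-0.015,0,0,0,0.088],[-0.001,0,-0.012,0,0,0,0.088],[0,0,-0.004,0,0,0,0.088],[0,0,0,0,0,0,0.088]]'
python3 - <<'E'
from h import *
go((472.3,343,90),200)
s=cam("scene");crop(s,390,130,510,250,6,"pics/s28.png")
E
```

```text
t: 35.93
position: [472.4, 342.0, 89.6]
eef_rot: [-0.001, 0.843, -0.537, 0.002]
force: [-0.4, -0.6, 0.7]
width: 87.9
t 35.93 pos [472.4 342.   89.6] yaw -155.0 tiltfix wx,wy 0.0007 0.0046 F [-0.4 -0.6  0.7] w 87.9 q7 2.09
d [-0.1  1.   0.4]
dyaw rad -0.087
```

View pics/s28.png

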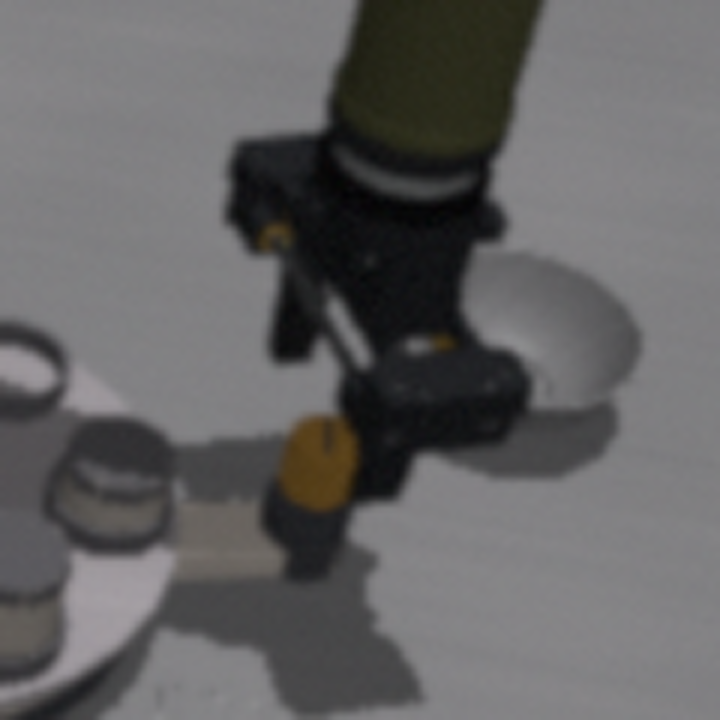

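```bash
python3 -m creep '[[-0.002,-0.002,-0.008,0,0.003,0,0.088],[-0.001,-0.001,-0.01,0,0.001,0,0.088],[-0.001,0,-0.01,0,0,0,0.08],[0,0,-0.004,0,0,0,0.06],[0,0,0,0,0,0,0.05]]'
python3 - <<'E'
from h import *
go((471.5,340,55),200)
s=cam("scene");crop(s,390,130,510,250,6,"pics/s29.png")
E
```

```text
t: 36.4
position: [468.8, 339.1, 55.8]
eef_rot: [-0.001, 0.843, -0.538, 0.001]
force: [0.9, 0.4, -0.3]
width: 70.1
t 36.4 pos [468.8 339.1  55.8] yaw -155.1 tiltfix wx,wy -0.001 0.0018 F [ 0.9  0.4 -0.3] w 70.1 q7 2.04
d [ 2.7  0.9 -0.8]
dyaw rad -0.086
```

View pics/s29.png

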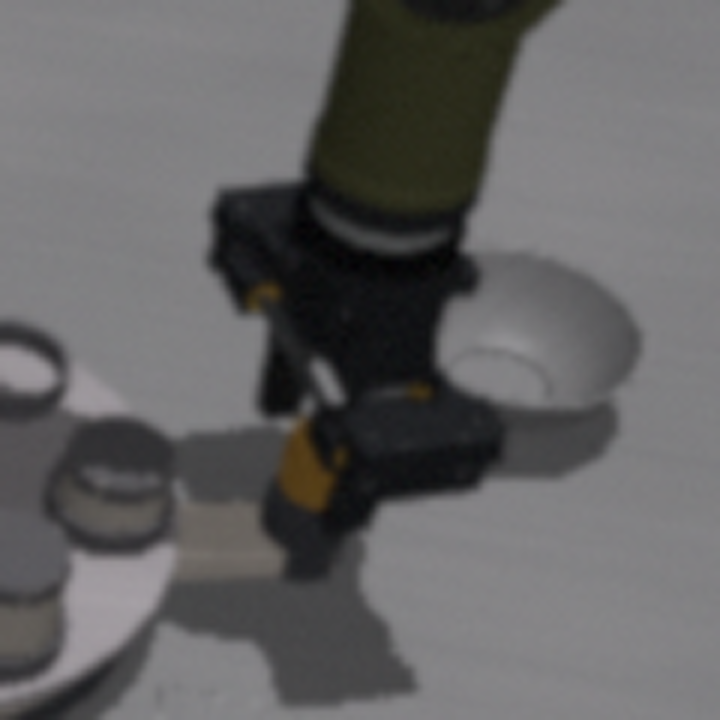

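Screw head is between the fingers at (310,470). Close slowly.

```bash
python3 -m creep '[[0.001,0,0,0,0.002,0,0.05],[0,0,0,0,0,0,0.045],[0,0,0,0,0,0,0.04],[0,0,0,0,0,0,0.036],[0,0,0,0,0,0,0.03]]'
python3 -m creep '[[0,0,0,0,0,0,0.02],[0,0,0,0,0,0,0.02],[0,0,0,0,0,0,0.02],[0,0,0,0,0,0,0.02]]'
python3 - <<'E'
from h import *
go((471.5,340,55),200)
E
```

```text
t: 36.87
position: [473.5, 341.3, 57.2]
eef_rot: [-0.004, 0.843, -0.538, 0.001]
force: [2.8, 2.7, -8.8]
width: 33.3
t: 37.2
position: [473.5, 341.4, 57.1]
eef_rot: [-0.004, 0.843, -0.538, 0.0]
force: [1.2, 1.2, -1.9]
width: 33.3
t 37.2 pos [473.5 341.4  57.1] yaw -155.2 tiltfix wx,wy -0.0063 0.0052 F [ 1.2  1.2 -1.9] w 33.3 q7 2.04
d [-2.  -1.4 -2.1]
dyaw rad -0.084
```

```bash
python3 - <<'E'
from h import *
s=cam("scene");crop(s,400,150,480,240,8,"pics/s30.png")
q=bot.read_state()["eef_rot"];m=R.from_quat([q[1],q[2],q[3],q[0]]).as_matrix();print(m.round(2)); p=bot.read_state()["position"]
print((proj(s,p)+[.3,1.7]-[400,150])*8,(proj(s,p+[0,0,24])+[.3,1.7]-[400,150])*8)
E
```

```text
[[ 0.42 -0.91  0.01]
 [-0.91 -0.42  0.01]
 [-0.   -0.01 -1.  ]]
[342.48913965 479.2813819 ] [355.72203831 432.94368284]
```

View pics/s30.png

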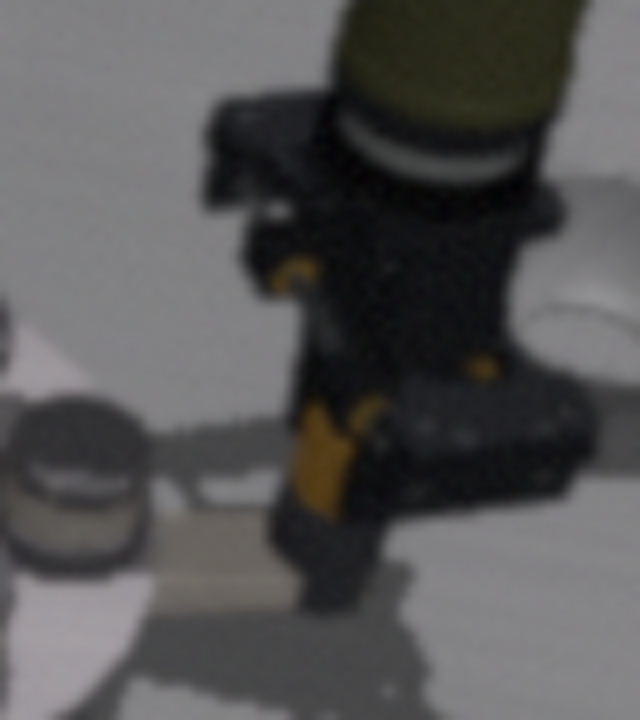

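```bash
python3 -m creep '[[0,0,0,-0.005,0.005,0,0.045],[0.0015,-0.003,-0.001,-0.001,0,0,0.045],[0.0005,-0.001,0,0,0,0,0.045],[0,0,0,0,0,0,0.03],[0,0,0,0,0,0,0.02]]'
python3 -m creep '[[0,0,0,0,0,0,0.02],[0,0,0,0,0,0,0.02],[0,0,0,0,0,0,0.02]]'
python3 - <<'E'
from h import *
go((471.5,340,55),200)
E
```

```text
t: 37.67
position: [475.5, 336.9, 56.7]
eef_rot: [0.0, 0.843, -0.538, 0.0]
force: [0.7, 0.9, -0.7]
width: 33.8
t: 37.92
position: [475.6, 336.9, 56.7]
eef_rot: [0.0, 0.843, -0.538, 0.0]
force: [0.4, -0.0, -0.1]
width: 33.0
t 37.92 pos [475.6 336.9  56.7] yaw -155.1 tiltfix wx,wy 0.0002 0.0001 F [ 0.4 -0.  -0.1] w 33.0 q7 2.06
d [-4.1  3.1 -1.7]
dyaw rad -0.085
```

```bash
python3 -m creep '[[0,0,0,0,0,0,0.045],[-0.0015,0.003,0,0,0,0,0.045],[0,0,0,0,0,0,0.03],[0,0,0,0,0,0,0.02],[0,0,0,0,0,0,0.02],[0,0,0,0,0,0,0.02]]' ; python3 -m creep '[[0,0,0,0,0,0,0.045],[-0.0015,0.003,0,0,0,0,0.045],[0,0,0,0,0,0,0.03],[0,0,0,0,0,0,0.02],[0,0,0,0,0,0,0.02]]'
python3 -m creep '[[0,0,0,0,0,0,0.02],[0,0,0,0,0,-0.06,0.02],[0,0,0,0,0,-0.1,0.02],[0,0,0,0,0,-0.12,0.02],[0,0,0,0,0,-0.12,0.02]]'
python3 - <<'E'
from h import *
go((473.7,341,57),200)
E
```

```text
t: 38.33
position: [474.0, 340.3, 56.9]
eef_rot: [0.0, 0.843, -0.538, 0.0]
force: [1.1, 0.5, -0.2]
width: 33.5
t: 38.75
position: [472.7, 340.0, 56.7]
eef_rot: [0.001, 0.714, -0.7, -0.001]
force: [-0.9, -0.3, -0.1]
width: 33.3
t 38.75 pos [472.7 340.   56.7] yaw -178.9 tiltfix wx,wy -0.0 -0.0025 F [-0.9 -0.3 -0.1] w 33.3 q7 1.72
d [1.  1.  0.3]
dyaw rad 0.329invalid input
```

```bash
python3 -m creep '[[0,0,0,0,0,-0.12,0.02],[0,0,0,0,0,-0.12,0.02],[0,0,0,0,0,-0.12,0.02],[0,0,0,0,0,-0.12,0.02],[0,0,0,0,0,-0.12,0.02]]'
python3 -m creep '[[0,0,0,0,0,-0.12,0.02],[0,0,0,0,0,-0.12,0.02],[0,0,0,0,0,-0.12,0.02],[0,0,0,0,0,-0.12,0.02],[0,0,0,0,0,-0.12,0.02]]'
python3 - <<'E'
from h import *
go((473.7,341,57),200)
E
```

```text
t: 39.17
position: [470.9, 340.5, 56.3]
eef_rot: [-0.001, -0.464, 0.886, 0.002]
force: [-0.7, -0.4, -1.1]
width: 33.4
t: 39.58
position: [469.7, 342.0, 55.8]
eef_rot: [-0.0, -0.17, 0.986, 0.004]
force: [0.9, 0.7, -2.6]
width: 33.0
t 39.58 pos [469.7 342.   55.8] yaw 109.5 tiltfix wx,wy -0.0078 -0.0022 F [ 0.9  0.7 -2.6] w 33.0 q7 0.81
d [ 4.  -1.   1.2]
dyaw rad 1.579
```

```bash
python3 -m creep '[[0,0,-0.0003,-0.002,0,-0.12,0.02],[0,0,-0.0001,-0.002,0,-0.12,0.02],[0,0,-0.0001,0,0,-0.12,0.02],[0,0,-0.0001,0,0,-0.12,0.02],[0,0,-0.0001,0,0,-0.12,0.02]]'
python3 -m creep '[[0,0,-0.0001,0,0,-0.12,0.02],[0,0,-0.0001,0,0,-0.12,0.02],[0,0,-0.0001,0,0,-0.12,0.02],[0,0,-0.0001,0,0,-0.12,0.02],[0,0,-0.0001,0,0,-0.12,0.02]]'
python3 - <<'E'
from h import *
go((472.8,343,57),200)
E
```

```text
t: 40.0
position: [469.6, 344.0, 55.4]
eef_rot: [0.001, 0.142, 0.99, 0.004]
force: [0.2, 0.5, -1.4]
width: 33.3
t: 40.42
position: [470.8, 345.6, 55.0]
eef_rot: [0.003, 0.439, 0.898, 0.005]
force: [1.9, 0.2, -1.1]
width: 33.3
t 40.42 pos [470.8 345.6  55. ] yaw 37.9 tiltfix wx,wy -0.0066 0.0094 F [ 1.9  0.2 -1.1] w 33.3 q7 0.02
d [ 2.  -2.6  2. ]
dyaw rad 2.829
```

```bash
python3 -m creep '[[0,0,-0.0001,-0.003,0.003,-0.12,0.02],[0,0,-0.0001,-0.002,0.003,-0.12,0.02],[0,0,-0.0001,0,0.002,-0.12,0.02],[0,0,-0.0001,0,0,-0.12,0.02],[0,0,-0.0001,0,0,-0.12,0.02]]'
python3 -m creep '[[0,0,-0.0001,0,0,-0.12,0.02],[0,0,-0.0001,0,0,-0.12,0.02],[0,0,-0.0001,0,0,-0.12,0.02],[0,0,-0.0001,0,0,-0.12,0.02],[0,0,-0.0001,0,0,-0.12,0.02]]'
python3 - <<'E'
from h import *
go((472.8,343,57),200)
E
```

```text
t: 40.83
position: [472.6, 346.3, 54.6]
eef_rot: [0.002, 0.694, 0.72, 0.002]
force: [1.1, -0.7, -0.8]
width: 33.5
t: 41.25
position: [474.5, 345.7, 54.2]
eef_rot: [0.003, 0.882, 0.471, 0.003]
force: [1.7, -2.2, -0.6]
width: 33.0
t 41.25 pos [474.5 345.7  54.2] yaw -33.7 tiltfix wx,wy 0.0034 0.0083 F [ 1.7 -2.2 -0.6] w 33.0 q7 -0.75
d [-1.7 -2.7  2.8]
dyaw rad -2.204
```

```bash
python3 -m creep '[[0,0,-0.0001,0.001,0.003,-0.12,0.02],[0,0,-0.0001,0.001,0.003,-0.12,0.02],[0,0,-0.0001,0,0.002,-0.12,0.02],[0,0,-0.0001,0,0,-0.12,0.02],[0,0,-0.0001,0,0,-0.12,0.02]]'
python3 -m creep '[[0,0,-0.0001,0,0,-0.12,0.02],[0,0,-0.0001,0,0,-0.12,0.02],[0,0,-0.0001,0,0,-0.12,0.02],[0,0,-0.0001,0,0,-0.12,0.02],[0,0,-0.0001,0,0,-0.12,0.02]]'
python3 - <<'E'
from h import *
go((472.8,343,57),200)
print(st()[-1])
E
```

```text
t: 41.67
position: [475.6, 344.2, 53.8]
eef_rot: [0.002, 0.984, 0.178, -0.0]
force: [0.0, -1.6, 0.7]
width: 33.3
t: 42.08
position: [475.7, 342.3, 53.4]
eef_rot: [0.003, 0.991, -0.134, -0.0]
force: [0.2, -1.8, 1.8]
width: 33.1
t 42.08 pos [475.7 342.3  53.4] yaw -105.3 tiltfix wx,wy 0.0059 -0.0016 F [ 0.2 -1.8  1.8] w 33.1 q7 -1.67
d [-2.9  0.7  3.6]
dyaw rad -0.954
[-1.03  1.01  0.6   1.83 -0.95  0.63 -1.67]
```

```bash
python3 -m creep '[[0,0,0,0,0,0,0.045],[0,0,0,0,0,0,0.06],[-0.002,0.001,0.001,0.003,-0.001,0.05,0.07],[-0.001,0,0.001,0.002,0,0.12,0.075],[0,0,0.001,0,0,0.12,0.075]]'
python3 -m creep '[[0,0,0,0,0,0.12,0.075],[0,0,0,0,0,0.12,0.075],[0,0,0,0,0,0.12,0.075],[0,0,0,0,0,0.12,0.075],[0,0,0,0,0,0.12,0.075]]'
python3 - <<'E'
from h import *
go((472.8,343,57),200)
print(st()[-1])
E
```

```text
t: 42.5
position: [470.3, 345.0, 55.0]
eef_rot: [0.0, 1.0, 0.021, -0.002]
force: [-0.3, -0.3, -0.3]
width: 64.5
t: 42.92
position: [468.2, 348.1, 55.0]
eef_rot: [-0.002, 0.945, 0.327, -0.002]
force: [0.2, -0.1, -0.4]
width: 75.3
t 42.92 pos [468.2 348.1  55. ] yaw -51.8 tiltfix wx,wy -0.0013 -0.0056 F [ 0.2 -0.1 -0.4] w 75.3 q7 -1.0
d [ 4.6 -5.1  2. ]
dyaw rad -1.888
[-0.92  0.94  0.37  1.83 -0.67  0.5  -1.  ]
```

```bash
python3 -m creep '[[0.002,-0.002,0,0,-0.003,0.12,0.075],[0.002,-0.002,0,0,-0.002,0.12,0.075],[0.001,-0.001,0,0,0,0.12,0.075],[0.001,-0.001,0,0,0,0.12,0.075],[0.001,-0.001,0,0,0,0.12,0.075]]'
python3 - <<'E'
from h import *
go((472.8,343,57),200)
E
python3 -m creep '[[0.001,0,0,0,0,0.12,0.075],[0.001,0,0,0,0,0.12,0.075],[0,0,0,0,0,0.12,0.075],[0,0,0,0,0,0.12,0.075],[0,0,0,0,0,0.12,0.075]]'
python3 - <<'E'
from h import *
go((472.8,343,57),200)
E
```

```text
t: 43.33
position: [473.6, 344.3, 55.2]
eef_rot: [-0.003, 0.799, 0.602, -0.0]
force: [-0.4, -0.2, -0.3]
width: 74.9
t 43.33 pos [473.6 344.3  55.2] yaw -16.0 tiltfix wx,wy -0.0047 -0.0041 F [-0.4 -0.2 -0.3] w 74.9 q7 -0.59
d [-0.8 -1.3  1.8]
dyaw rad -2.513
t: 43.75
position: [475.0, 346.4, 55.8]
eef_rot: [-0.005, 0.575, 0.818, 0.0]
force: [0.6, 0.0, 0.0]
width: 75.1
t 43.75 pos [475.  346.4  55.8] yaw 19.8 tiltfix wx,wy -0.0057 -0.0077 F [0.6 0.  0. ] w 75.1 q7 -0.2
d [-2.2 -3.4  1.2]
dyaw rad -3.138
```

```bash
python3 -m creep '[[-0.001,-0.002,0,-0.003,-0.004,0.12,0.075],[-0.001,-0.002,0,-0.003,-0.003,0.12,0.075],[0,-0.001,0,0,0,0.12,0.075],[0,-0.001,0,0,0,0.12,0.075],[0,-0.001,0,0,0,0.12,0.075]]'
python3 - <<'E'
from h import *
go((472.8,343,57),200)
E
python3 -m creep '[[0,0,0,0,0,0.12,0.075],[0,0,0,0,0,0.12,0.075],[0,0,0,0,0,0.12,0.075],[0,0,0,0,0,0.12,0.075],[0,0,0,0,0,0.12,0.075]]'
python3 - <<'E'
from h import *
go((472.8,343,57),200)
E
```

```text
t: 44.17
position: [472.1, 341.9, 56.6]
eef_rot: [-0.002, 0.296, 0.955, 0.001]
force: [0.2, -0.2, 0.5]
width: 74.8
t 44.17 pos [472.1 341.9  56.6] yaw 55.6 tiltfix wx,wy -0.0033 -0.0022 F [ 0.2 -0.2  0.5] w 74.8 q7 0.18
d [0.7 1.1 0.4]
dyaw rad 2.52
t: 44.58
position: [471.6, 343.7, 57.5]
eef_rot: [-0.002, -0.012, 1.0, 0.003]
force: [0.5, -0.3, 0.7]
width: 75.0
t 44.58 pos [471.6 343.7  57.5] yaw 91.4 tiltfix wx,wy -0.0055 -0.0043 F [ 0.5 -0.3  0.7] w 75.0 q7 0.57
d [ 1.2 -0.7 -0.5]
dyaw rad 1.896
```

```bash
python3 -m creep '[[0,0,-0.001,-0.003,-0.003,0.12,0.075],[0,0,-0.001,-0.003,-0.002,0.12,0.075],[0,0,-0.001,0,0,0.12,0.075],[0,0,0,0,0,0.12,0.075],[0,0,0,0,0,0.12,0.075]]'
python3 - <<'E'
from h import *
go((472.8,343,53),200)
E
python3 -m creep '[[0,0,-0.001,0,0,0.12,0.075],[0,0,-0.001,0,0,0.12,0.075],[0,0,-0.001,0,0,0.12,0.075],[0,0,0,0,0,0.12,0.075],[0,0,0,0,0,0.12,0.075]]'
python3 - <<'E'
from h import *
go((472.8,343,53),200);print(st()[-1])
E
```

```text
t: 45.0
position: [471.6, 345.6, 55.6]
eef_rot: [0.001, -0.319, 0.948, 0.002]
force: [-0.1, 0.1, -0.9]
width: 74.9
t 45.0 pos [471.6 345.6  55.6] yaw 127.2 tiltfix wx,wy -0.0037 0.0005 F [-0.1  0.1 -0.9] w 74.9 q7 0.97
d [ 1.2 -2.6 -2.6]
dyaw rad 1.271
t: 45.42
position: [471.8, 347.2, 53.8]
eef_rot: [0.002, -0.595, 0.804, 0.004]
force: [-0.2, -0.3, 0.0]
width: 75.0
t 45.42 pos [471.8 347.2  53.8] yaw 163.0 tiltfix wx,wy -0.0078 -0.0013 F [-0.2 -0.3  0. ] w 75.0 q7 1.43
d [ 1.  -4.2 -0.8]
dyaw rad 0.646
[-0.42  0.95 -0.51  1.8   0.77  0.59  1.43]
```

```bash
python3 -m creep '[[0.001,-0.003,0,-0.004,0,0.12,0.075],[0,-0.002,0,-0.003,0,0.12,0.075],[0,-0.001,0,0,0,0.12,0.075],[0,-0.001,0,0,0,0.12,0.075],[0,-0.001,0,0,0,0.12,0.075]]'
python3 - <<'E'
from h import *
go((472.8,343,53),200);print(st()[-1])
E
python3 -m creep '[[0,0,0,0,0,0.12,0.075],[0,0,0,0,0,0.08,0.07],[0,0,0,0,0,0,0.06],[0,0,0,0,0,0,0.05],[0,0,0,0,0,0,0.045]]'
python3 - <<'E'
from h import *
go((472.8,343,53),200);print(st()[-1])
E
```

```text
t: 45.83
position: [473.6, 340.3, 55.1]
eef_rot: [-0.001, 0.813, -0.582, -0.002]
force: [-0.1, 0.4, 0.4]
width: 75.3
t 45.83 pos [473.6 340.3  55.1] yaw -161.2 tiltfix wx,wy -0.0039 -0.0014 F [-0.1  0.4  0.4] w 75.3 q7 1.94
d [-0.8  2.7 -2.1]
dyaw rad 0.021
[-0.33  0.98 -0.66  1.8   0.92  0.69  1.94]
t: 46.25
position: [474.3, 340.2, 55.6]
eef_rot: [-0.002, 0.871, -0.491, -0.002]
force: [-0.2, 0.5, 0.3]
width: 52.1
t 46.25 pos [474.3 340.2  55.6] yaw -148.8 tiltfix wx,wy -0.0064 -0.0017 F [-0.2  0.5  0.3] w 52.1 q7 2.13
d [-1.5  2.8 -2.6]
dyaw rad -0.196
[-0.3   1.   -0.71  1.8   0.96  0.73  2.13]
```

```bash
python3 -m creep '[[-0.001,0.002,-0.002,-0.004,0,0,0.045],[0,0.001,-0.001,-0.002,0,0,0.045],[0,0,0,0,0,0,0.03],[0,0,0,0,0,0,0.02],[0,0,0,0,0,0,0.02]]'
python3 -m creep '[[0,0,0,0,0,0,0.02],[0,0,0,0,0,0,0.02]]'
python3 - <<'E'
from h import *
go((472.8,343,53),200)
E
```

```text
t: 46.67
position: [472.5, 343.4, 52.6]
eef_rot: [0.001, 0.871, -0.491, -0.0]
force: [0.6, -1.2, 0.1]
width: 33.3
t: 46.83
position: [472.5, 343.4, 52.6]
eef_rot: [0.001, 0.871, -0.491, -0.0]
force: [0.2, 0.5, 0.4]
width: 33.1
t 46.83 pos [472.5 343.4  52.6] yaw -148.8 tiltfix wx,wy 0.0022 -0.0016 F [0.2 0.5 0.4] w 33.1 q7 2.12
d [ 0.3 -0.4  0.4]
dyaw rad -0.195
```

```bash
python3 -m creep '[[0,0,-0.0001,0,0,-0.1,0.02],[0,0,-0.0001,0,0,-0.12,0.02],[0,0,-0.0001,0,0,-0.12,0.02],[0,0,-0.0001,0,0,-0.12,0.02],[0,0,-0.0001,0,0,-0.12,0.02]]'
python3 -m creep '[[0,0,-0.0001,0,0,-0.12,0.02],[0,0,-0.0001,0,0,-0.12,0.02],[0,0,-0.0001,0,0,-0.12,0.02],[0,0,-0.0001,0,0,-0.12,0.02],[0,0,-0.0001,0,0,-0.12,0.02]]'
python3 -m creep '[[0,0,-0.0001,0,0,-0.12,0.02],[0,0,-0.0001,0,0,-0.12,0.02],[0,0,-0.0001,0,0,-0.12,0.02],[0,0,-0.0001,0,0,-0.12,0.02],[0,0,-0.0001,0,0,-0.12,0.02]]'
python3 - <<'E'
from h import *
go((472.8,343,53),200);print(st()[-1])
E
```

```text
t: 47.25
position: [472.6, 343.5, 52.2]
eef_rot: [-0.001, -0.686, 0.727, 0.001]
force: [-1.0, -1.6, -1.2]
width: 33.0
t: 47.67
position: [472.9, 343.5, 51.9]
eef_rot: [0.0, -0.429, 0.903, 0.002]
force: [-0.3, 0.8, -0.1]
width: 33.2
t: 48.08
position: [473.1, 343.3, 51.4]
eef_rot: [0.001, -0.131, 0.991, 0.001]
force: [-0.5, -1.7, 0.1]
width: 33.2
t 48.08 pos [473.1 343.3  51.4] yaw 105.1 tiltfix wx,wy -0.003 0.0017 F [-0.5 -1.7  0.1] w 33.2 q7 0.69
d [-0.3 -0.3  1.6]
dyaw rad 1.657
[-0.56  0.92 -0.26  1.82  0.47  0.47  0.69]
```

```bash
python3 -m creep '[[0,0,-0.0001,0,0,-0.12,0.02],[0,0,-0.0001,0,0,-0.12,0.02],[0,0,-0.0001,0,0,-0.12,0.02],[0,0,-0.0001,0,0,-0.12,0.02],[0,0,-0.0001,0,0,-0.12,0.02]]'
python3 -m creep '[[0,0,-0.0001,-0.002,0.001,-0.12,0.02],[0,0,-0.0001,0,0,-0.12,0.02],[0,0,-0.0001,0,0,-0.12,0.02],[0,0,-0.0001,0,0,-0.12,0.02],[0,0,-0.0001,0,0,-0.12,0.02]]'
python3 -m creep '[[0,0,-0.0001,0,0,-0.12,0.02],[0,0,-0.0001,0,0,-0.12,0.02],[0,0,-0.0001,0,0,-0.12,0.02],[0,0,-0.0001,0,0,-0.12,0.02],[0,0,-0.0001,0,0,-0.12,0.02]]'
python3 - <<'E'
from h import *
go((472.8,343,53),200);print(st()[-1])
E
```

```text
t: 48.5
position: [473.1, 343.1, 51.1]
eef_rot: [0.002, 0.18, 0.984, 0.001]
force: [-0.6, -0.1, -0.1]
width: 33.3
t: 48.92
position: [473.0, 342.8, 50.7]
eef_rot: [0.001, 0.474, 0.881, -0.0]
force: [-0.7, -1.3, 0.3]
width: 32.9
t: 49.33
position: [472.7, 342.7, 50.2]
eef_rot: [0.001, 0.721, 0.692, -0.001]
force: [-0.2, -0.7, 0.7]
width: 33.2
t 49.33 pos [472.7 342.7  50.2] yaw -2.4 tiltfix wx,wy 0.0021 0.0001 F [-0.2 -0.7  0.7] w 33.2 q7 -0.47
d [0.1 0.3 2.8]
dyaw rad -2.751
[-0.8   0.92  0.15  1.83 -0.3   0.42 -0.47]
```

```bash
python3 -m creep '[[0,0,-0.0001,0.001,0,-0.12,0.02],[0,0,-0.0001,0,0,-0.12,0.02],[0,0,-0.0001,0,0,-0.12,0.02],[0,0,-0.0001,0,0,-0.12,0.02],[0,0,-0.0001,0,0,-0.12,0.02]]'
python3 -m creep '[[0,0,-0.0001,0,0,-0.12,0.02],[0,0,-0.0001,0,0,-0.12,0.02],[0,0,-0.0001,0,0,-0.12,0.02],[0,0,-0.0001,0,0,-0.12,0.02],[0,0,-0.0001,0,0,-0.12,0.02]]'
python3 - <<'E'
from h import *
go((472.8,343,53),200);print(st()[-1])
E
```

```text
t: 49.75
position: [472.5, 342.8, 49.8]
eef_rot: [-0.0, 0.899, 0.437, -0.0]
force: [-0.5, -1.1, 1.3]
width: 33.4
t: 50.17
position: [472.4, 343.0, 49.4]
eef_rot: [-0.0, 0.99, 0.139, 0.0]
force: [-0.5, -1.4, 0.2]
width: 33.3
t 50.17 pos [472.4 343.   49.4] yaw -74.0 tiltfix wx,wy -0.0007 0.0001 F [-0.5 -1.4  0.2] w 33.3 q7 -1.26
d [0.4 0.  3.6]
dyaw rad -1.502
[-0.95  0.97  0.44  1.84 -0.79  0.52 -1.26]
```

```bash
python3 -m creep '[[0,0,-0.0001,0,0,-0.12,0.02],[0,0,-0.0001,0,0,-0.12,0.02],[0,0,-0.0001,0,0,-0.12,0.02],[0,0,-0.0001,0,0,-0.1,0.02],[0,0,0,0,0,0,0.02]]'
python3 - <<'E'
from h import *
go((472.8,343,53),200);print(st()[-1], bot.read_state()["ft_torque"])
E
```

```text
t: 50.58
position: [472.3, 343.1, 49.1]
eef_rot: [-0.0, 0.995, -0.101, 0.001]
force: [-0.4, -1.8, 2.5]
width: 33.2
t 50.58 pos [472.3 343.1  49.1] yaw -101.6 tiltfix wx,wy -0.0 0.0015 F [-0.4 -1.8  2.5] w 33.2 q7 -1.62
d [ 0.5 -0.1  3.9]
dyaw rad -1.019
[-1.01  1.    0.55  1.84 -0.93  0.58 -1.62] [-0.27395715  0.22918613 -0.01020155]
```

```bash
python3 -m creep '[[0,0,0,0,0,0,0.045],[0,0,0,0,0,0,0.06],[0,0,0,0.001,-0.001,0.06,0.07],[0.001,-0.001,0,0,0,0.12,0.075],[0.001,-0.001,0,0,0,0.12,0.075]]'
python3 -m creep '[[0.001,-0.001,0,0,0,0.12,0.075],[0.001,-0.001,0,0,0,0.12,0.075],[0.001,-0.001,0,0,0,0.12,0.075],[0.001,-0.001,0,0,0,0.12,0.075],[0.001,-0.001,0,0,0,0.12,0.075]]'
python3 - <<'E'
from h import *
go((472.6,343,48),200);print(st()[-1])
E
```

```text
t: 51.0
position: [472.9, 343.5, 48.1]
eef_rot: [-0.001, 0.998, 0.06, 0.0]
force: [-1.0, -0.2, -0.1]
width: 64.5
t: 51.42
position: [477.4, 340.8, 47.9]
eef_rot: [-0.004, 0.931, 0.364, -0.0]
force: [0.3, 0.2, 0.4]
width: 74.8
t 51.42 pos [477.4 340.8  47.9] yaw -47.3 tiltfix wx,wy -0.0065 -0.0034 F [0.3 0.2 0.4] w 74.8 q7 -0.95
d [-4.8  2.2  0.1]
dyaw rad -1.967
[-0.87  0.95  0.31  1.82 -0.61  0.47 -0.95]
```

```bash
python3 -m creep '[[-0.002,0.001,0,-0.003,-0.003,0.12,0.075],[-0.001,0,0,-0.003,0,0.12,0.075],[-0.001,0,0,0,0,0.12,0.075],[0,0,0,0,0,0.12,0.075],[0,0,0,0,0,0.12,0.075]]'
python3 -m creep '[[0,0,0,0,0,0.12,0.075],[0,0,0,0,0,0.12,0.075],[0,0,0,0,0,0.12,0.075],[0,0,0,0,0,0.12,0.075],[0,0,0,0,0,0.12,0.075]]'
python3 - <<'E'
from h import *
go((472.6,343,48),200);print(st()[-1])
E
```

```text
t: 51.83
position: [473.8, 343.4, 48.2]
eef_rot: [-0.002, 0.774, 0.633, 0.001]
force: [0.4, -0.5, 0.3]
width: 75.0
t: 52.25
position: [473.9, 345.6, 48.7]
eef_rot: [-0.004, 0.542, 0.84, 0.002]
force: [0.4, 0.2, 0.4]
width: 74.8
t 52.25 pos [473.9 345.6  48.7] yaw 24.3 tiltfix wx,wy -0.0076 -0.0045 F [0.4 0.2 0.4] w 74.8 q7 -0.19
d [-1.3 -2.6 -0.7]
dyaw rad 3.066
[-0.73  0.92  0.04  1.82 -0.1   0.41 -0.19]
```

```bash
python3 -m creep '[[-0.001,-0.003,-0.0005,-0.005,-0.003,0.04,0.06],[0,-0.001,0,-0.003,-0.002,0,0.045],[0,0,0,0,0,0,0.04],[0,0,0,0,0,0,0.03],[0,0,0,0,0,0,0.02]]'
python3 -m creep '[[0,0,0,0,0,0,0.02],[0,0,0,0,0,0,0.02],[0,0,0,0,0,0,0.02]]'
python3 - <<'E'
from h import *
go((472.6,343,48),200)
E
```

```text
t: 52.67
position: [473.4, 342.7, 48.7]
eef_rot: [-0.001, 0.521, 0.854, 0.002]
force: [-0.0, -0.9, -0.2]
width: 43.6
t: 52.92
position: [473.0, 342.7, 48.7]
eef_rot: [-0.001, 0.521, 0.853, 0.001]
force: [0.9, 0.2, -0.5]
width: 33.2
t 52.92 pos [473.  342.7  48.7] yaw 27.2 tiltfix wx,wy -0.0028 0.0001 F [ 0.9  0.2 -0.5] w 33.2 q7 -0.16
d [-0.4  0.3 -0.7]
dyaw rad 3.016
```

```bash
python3 -m creep '[[0,0,-0.0001,-0.001,0,-0.1,0.02],[0,0,-0.0001,0,0,-0.12,0.02],[0,0,-0.0001,0,0,-0.12,0.02],[0,0,-0.0001,0,0,-0.12,0.02],[0,0,-0.0001,0,0,-0.12,0.02]]'
python3 - <<'E'
from h import *
go((472.8,343,48));print(bot.read_state()["ft_torque"].round(2))
E
python3 -m creep '[[0,0,-0.0001,0,0,-0.12,0.02],[0,0,-0.0001,0,0,-0.12,0.02],[0,0,-0.0001,0,0,-0.12,0.02]]'
python3 - <<'E'
from h import *
go((472.8,343,48));print(bot.read_state()["ft_torque"].round(2))
E
```

```text
t: 53.33
position: [472.7, 342.6, 48.3]
eef_rot: [-0.001, 0.751, 0.661, 0.001]
force: [-0.8, -0.6, 0.9]
width: 33.1
t 53.33 pos [472.7 342.6  48.3] yaw -7.3 tiltfix wx,wy -0.0023 0.0006 F [-0.8 -0.6  0.9] w 33.1 q7 -0.52
d [ 0.1  0.4 -0.3]
[-0.21  0.15  0.01]
t: 53.58
position: [472.5, 342.6, 48.1]
eef_rot: [-0.0, 0.861, 0.509, 0.001]
force: [-0.3, -1.7, -0.0]
width: 33.3
t 53.58 pos [472.5 342.6  48.1] yaw -28.8 tiltfix wx,wy -0.0019 0.0014 F [-0.3 -1.7 -0. ] w 33.3 q7 -0.75
d [ 0.3  0.4 -0.1]
[-0.23  0.22  0.03]
```

```bash
python3 -m creep '[[0,0,-0.0001,0,0,-0.12,0.02],[0,0,-0.0001,0,0,-0.12,0.02],[0,0,0,0,0,-0.12,0.02]]'
python3 - <<'E'
from h import *
go((472.8,343,48));print(bot.read_state()["ft_torque"].round(2))
E
python3 -m creep '[[0,0,0,0,0,-0.12,0.02],[0,0,0,0,0,-0.12,0.02],[0,0,0,0,0,-0.12,0.02]]'
python3 - <<'E'
from h import *
go((472.8,343,48));print(bot.read_state()["ft_torque"].round(2))
E
```

```text
t: 53.83
position: [472.3, 342.7, 47.9]
eef_rot: [-0.0, 0.94, 0.34, 0.001]
force: [-0.3, 0.2, -1.1]
width: 33.2
t 53.83 pos [472.3 342.7  47.9] yaw -50.2 tiltfix wx,wy -0.0013 0.0022 F [-0.3  0.2 -1.1] w 33.2 q7 -0.99
d [0.5 0.3 0.1]
[-0.22  0.14 -0.04]
t: 54.08
position: [472.5, 343.0, 47.8]
eef_rot: [0.0, 0.987, 0.16, 0.002]
force: [0.3, -2.3, 0.2]
width: 32.9
t 54.08 pos [472.5 343.   47.8] yaw -71.6 tiltfix wx,wy -0.0002 0.0034 F [ 0.3 -2.3  0.2] w 32.9 q7 -1.24
d [ 0.3 -0.   0.2]
[-0.34  0.24  0.74]
```

```bash
python3 -m creep '[[0,0,0,0,0,-0.1,0.02],[0,0,0,0,0,-0.05,0.02]]'
python3 - <<'E'
from h import *
go((472.8,343,48));print(bot.read_state()["ft_torque"].round(2))
E
```

```text
t: 54.25
position: [473.6, 343.2, 47.9]
eef_rot: [0.001, 0.997, 0.083, 0.003]
force: [1.5, -0.8, -0.6]
width: 33.2
t 54.25 pos [473.6 343.2  47.9] yaw -80.5 tiltfix wx,wy 0.0015 0.0064 F [ 1.5 -0.8 -0.6] w 33.2 q7 -1.35
d [-0.8 -0.2  0.1]
[-0.17 -0.31  0.61]
```

```bash
python3 -m creep '[[0,0,0,0,0,0,0.045],[0,0,0,0,0,0,0.06],[0,0,0.001,0,0.003,0,0.07],[0,0,0.015,0,0.003,0,0.075],[0,0,0.03,0,0,0,0.08]]'
python3 -m creep '[[0,0,0.035,0,0,0,0.08],[0,0,0.035,0,0,0,0.08],[-0.01,0.02,0.03,0,0,0,0.08],[-0.02,0.03,0.01,0,0,0,0.08],[-0.02,0.03,0,0,0,0,0.08]]'
python3 -m creep '[[-0.02,0.03,0,0,0,0,0.08],[-0.01,0.015,0,0,0,0,0.08],[0,0,0,0,0,0,0.08],[0,0,0,0,0,0,0.08],[0,0,0,0,0,0,0.08]]'
python3 - <<'E'
from h import *
go()
s=cam("scene");crop(s,300,130,480,270,4,"pics/s31.png");cv2.imwrite("pics/s31f.png",s["image"]);t=cam("top");crop(t,190,130,350,280,4,"pics/t31.png")
E
```

```text
t: 54.67
position: [469.7, 342.9, 89.9]
eef_rot: [0.002, 0.996, 0.085, -0.005]
force: [0.9, 0.3, 0.2]
width: 64.4
t: 55.08
position: [426.3, 415.5, 211.3]
eef_rot: [0.003, 0.997, 0.078, -0.001]
force: [0.2, 1.5, -0.3]
width: 79.8
t: 55.5
position: [389.3, 470.5, 213.2]
eef_rot: [-0.001, 0.996, 0.086, -0.002]
force: [-0.3, -0.6, -0.3]
width: 80.0
t 55.5 pos [389.3 470.5 213.2] yaw -80.1 tiltfix wx,wy -0.0023 -0.0033 F [-0.3 -0.6 -0.3] w 80.0 q7 -1.75
```

View pics/s31.png

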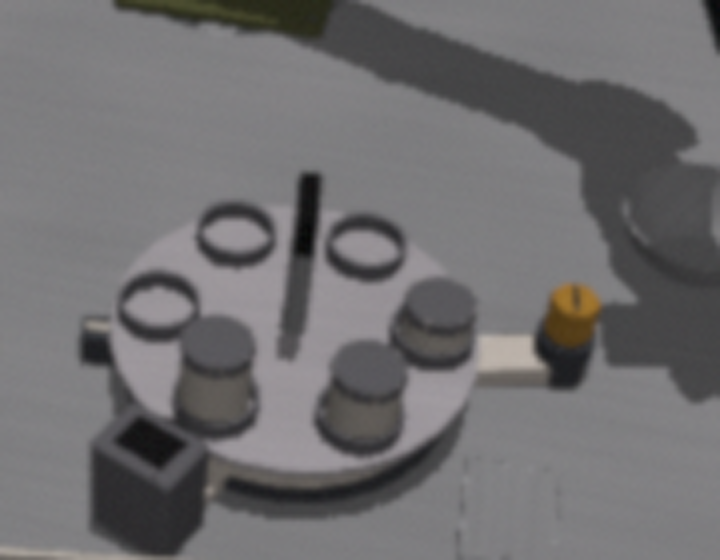

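View pics/t31.png

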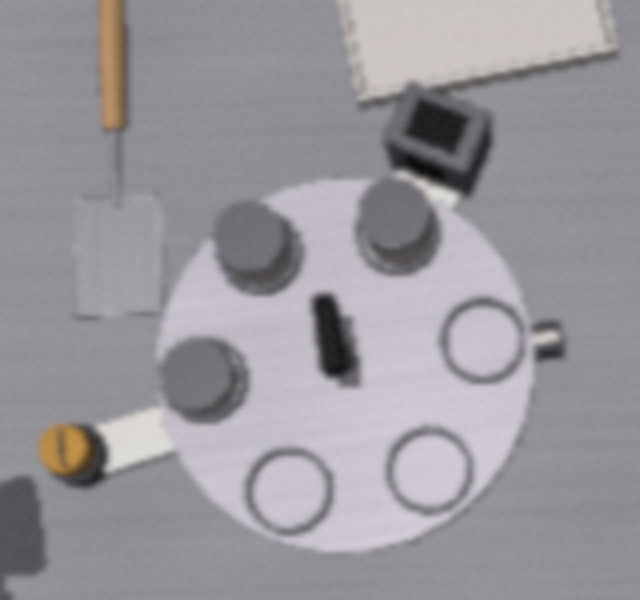

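View pics/s31f.png

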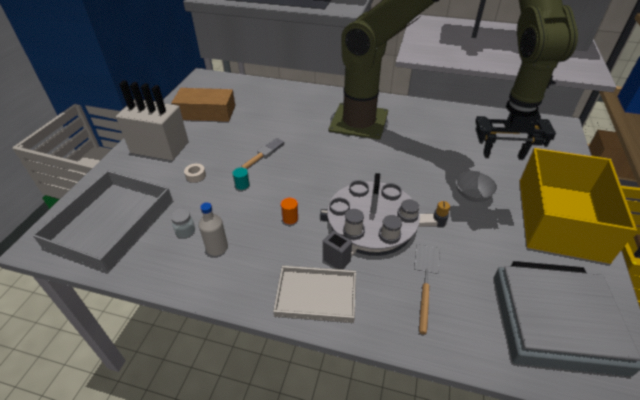

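```bash
python3 -c "
from rig import bot
print(bot.sign_off())"
```

```text
the job is handed in; nothing more can be done
None
```

I loaded the three pots present (42 mm, then two that I read as 60 and 69 mm), shortest first. Each was released upright in the cup at the tongue and clicked 60° anticlockwise to the reader. I then screwed the lock screw down and handed the job in at about 55 s.

**Last checks:**
- **Pots:** the final pictures show them upright and down in three neighbouring cups in height order, with the tallest at the reader.
- **Wheel:** it sits on its click. The gripper was about 200 mm clear of everything.
- **Lock screw:** I turned it about 720° in three strokes. The twisting torque then jumped from about 0 to 0.6–0.7 N m, which I took as the hard stop. The head had visibly sunk.
- **Other things on the table:** compared by eye in the pictures, they look unmoved. That includes the orange and turquoise look-alikes.

**Disagreements:**
- The two cameras differed by about 2 pixels, and my picture positions were 2–3 mm off the arm's, so I corrected each placing by contact force.
- The screw head measured 33 mm between the fingers instead of 35 mm. A second grip 5 mm over read the same, and the head turned without trouble.
- The heights of the two taller pots came from pictures only, so 60 and 69 mm is my best reading. Their order is clear.

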